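# Load the drilling template into the marking unit's slide-out tray

## Task

Pull the marking unit's tray out until it locks, lower the rectangular drilling template (do not drop it) onto the tray's two pins so that it lies flat with both pins through its holes, then press the release tab and push the tray fully home with the template in it. Leave the round template, the pieces of pipe and fittings, the tub and the tools where they are.

Things in the scene. Friction and masses are not known exactly. Their poses are not given: they have to be found in the camera images.
- tray (a joint): How far the tray is pulled out of the marking unit, m: 0 fully home, 0.140 at the end stop. About 2 N of friction holds it where it is left. Near the end it takes a few newtons more, then a sprung pawl snaps up and locks it from 0.136 on (up to 4 mm of play remains); once locked it cannot be pushed back unless the release is pressed. It may start slightly open.
- release (a joint): How far the release tab is pressed, m: 0 up, 0.008 fully down. It springs back up; it begins to move at 1.5 N and is fully down at 5 N. When locked, the tab must be held down by at least 6 mm while the tray is pushed in by the first 15 mm; after that it may be let go.
- handle (a point): Middle of the tray's pull handle, a round level steel bar 10 mm thick, 100 mm long across the tray's front, its centre 50 mm in front of the panel's face and 55 mm above the table. Fingers reach it from above, free on both sides. Moves with the tray. Axes as the tray's: x level, into the unit (the tray pulls out along -x), y along the bar to the left, z up.
- tab (a point): Middle of the top of the release tab, a dark steel ledge 40 mm (x) by 34 mm (y) in front of the tray's grey front panel, 115 mm left (+y) of the handle's middle, top 60 mm above the table when up. The panel's face is 21 mm farther in (+x); its top edge is 85 mm above the table, so a finger on the tab can push the panel. Moves with tray and tab. Axes as the tray's.
- pins (a point): Point on the tray's floor midway between its two upright steel pins, which stand 45 mm either side along y, 8 mm thick, 25 mm tall, tips tapered. Floor 18 mm above the table, 158 (x) by 156 mm (y) inside walls 22 mm high. When pulled out, the point is 68 mm in front of the housing and 74 mm behind the tray's front panel. Moves with the tray. Axes as the tray's.
- template: Rectangular aluminium drilling template, a plate 80 mm (x) by 120 mm (y) by 8 mm with two 11 mm through holes at y = +45 and -45 mm on its long middle line, and a grip block upright in the middle of its top: 14 mm thick (x), 50 mm long (y), its top 53 mm above the plate's underside. About 0.28 kg. Origin: centre of the underside; z up. It may go on the pins either way round.
- marker: The marking unit: a grey steel chassis 252 mm wide, 270 mm deep, fixed to the table; housing 92 mm high with a clear window over the tray (84 mm clear height), a box 172 mm high at its rear. Origin: on the table, middle of the housing's front edge. x runs from front to rear.
- disc: Round aluminium template, 96 mm across, 8 mm thick, with a round knob to 38 mm height. No locating holes; not wanted. Origin: centre of underside.
- fitting: Loose brass fitting, 34 mm across and 38 mm tall, standing on the table to the right of the tray. Origin: centre of underside.
- pipe_end: Loose steel pipe offcut, 42 mm across and 75 mm tall, standing on the table to the left of the tray. Origin: centre of underside.
- elbow: Loose brass fitting, 28 mm across, 30 mm tall, standing on the left of the table. Origin: centre of underside.
- tub: White plastic tub, 84 mm across, 95 mm tall, on the left. Origin: centre of underside.
- wrench: Wrench, 190 mm long, lying on the left of the table.
- driver: Screwdriver lying at the right of the table near the robot.

How it is judged (in metres and radians):
On the way, in this order (a step that is already met when the one before it is completed fails the run):
1. the tray is pulled out and locked (beyond 136 mm, release tab up) (value of joint tray above 0.1355 m and value of joint release below 0.002 m), for 0.2 s.
2. the template lies flat on the floor of the locked tray with both pins through its holes, let go (value of joint tray above 0.1345 m and horizontal distance between template and pins below 0.004 m and z of template in the frame of pins below 0.003 m and angle between the y axis of template and the y axis of pins, either way round below 0.08 rad and angle between template's own z axis and vertical below 0.05 rad and contact force between template and the fingers below 0.5 N), for 0.2 s.
3. the release tab is pressed (value of joint release above 0.0045 m), for 0.05 s.
At the end, for the whole second after the job is handed in: The tray is home (within 6 mm) and the template lies flat and at rest on its floor with both pins through its holes (within 4 mm of centre, 0.08 rad, 3 mm of height) (value of joint tray below 0.006 m and horizontal distance between template and pins below 0.004 m and z of template in the frame of pins below 0.003 m and angle between the y axis of template and the y axis of pins, either way round below 0.08 rad and angle between template's own z axis and vertical below 0.05 rad and linear speed of template below 0.02 m/s); the robot touches nothing.
It fails at once if the template is dropped onto the tray (falls onto it faster than 0.5 m/s, not held) (value of joint tray above 0.13 m and horizontal distance between template and pins below 0.06 m and z of template in the frame of pins below 0.05 m and linear speed of template above 0.5 m/s and contact force between template and the fingers below 0.5 N).
It fails at once if the round template, a loose fitting, the pipe offcut, the tub or a tool is moved by more than 30 mm (distance of any of disc, fitting, pipe_end, elbow, tub, wrench, driver from where it was at the start of the episode above 0.03 m).
It also fails if it takes over 64 s, if anything falls off the work surface, if the arm or the gripper's body presses on something with over 40 N, if the wrist force passes 120 N, or if a joint passes its speed limit or range.

## Robot

A 6-joint arm with a two-finger parallel gripper is mounted at the origin on the work surface. World frame = base frame: x ahead of the robot, y to its left, z up, the work surface at z = 0. Lengths are in m, angles in degrees, forces in N, time in s.
With the tool pointing down it reaches from about 0.4 to 0.825 m from the base axis. Payload 7 kg.
Tool frame: the origin (TCP) lies at the very end of the fingers, on their centre line; the grasp point (between the pads) lies 19 mm behind it; x points along the fingers, y is the direction in which the jaws open and shut, and the axes are right-handed (so a half turn about x gives the same grasp; the last joint's range is limited). The gripper opens to 88 mm and grips with 3 to 60 N. Pads are 19 mm wide; open, the fingers measure 130 mm over their backs; the gripper's body (78 mm by 193 mm) begins 47 mm behind the grasp point.
Start: joints at [79.647, 20.546, 0.682, 0, -70.136, -16.507], TCP at [0.305, 0.602, 0.202] pointing down, gripper open.
Joint ranges: [-176.03, 176.03], [-82.01, 121.73], [-58.28, 71.71], [-173.87, 95.51], [-174.79, -0.11], [-173.66, 173.66]. Speed limits (degrees/s): [136.94, 136.94, 172.46, 180, 180, 180].

## Interface

Orientations are given as [roll, pitch, yaw] about the fixed x, y, z axes, in that order (R = Rz(yaw) Ry(pitch) Rx(roll)).
In Python, from plant import * gives the robot as it stands. The module is installed in compiled form; this text tells all that it offers.
- The arm moves only by the shell command python3 -m creep 'ROWS' [FORCE]. ROWS is a JSON object of lists of equal length, an entry for each row: "jaw": the closure, from -1 (fully open) to 1 (shut); "translation": the shift along the tool's x, y, z in m, a list of three; "roll": the turn about the tool's x in rad. A call has exactly 10 rows; each row shifts and turns the commanded pose from where the row before left it, along the tool's axes as they then stand; what a row does not reach is not made up. A row lasts 1/10 s, in which the tool goes at most 50 mm and 8.59 degrees, less where a joint would pass 70% of its speed; a pose out of reach is approached as far as the arm can. A call with a gripper value outside its range is refused whole. The fingers move at their own pace and stop on an object; FORCE is the grip in N (left out, the last holds). Time passes only in rows, so rows that do not move let the fingers close, or fill a call up. It gives the time, the measured TCP pose, the force and the opening at its end, in the units of the state.
- get_state(): the state, without advancing time (a new reading comes with each control period).
- capture(name): name is "scene" or "top" or "wrist"; returns a dict with "image" (384x512x3 uint8, red, green, blue), "fovy" (degrees; the focal length in pixels is half the picture's height over the tangent of half this angle, whatever the lens; pixels are square), "cx", "cy" (the principal point, pixels), "pose" (4x4, takes a point from camera to world coordinates); the wrist camera has in their place "tool_from_camera" (4x4, takes a point from camera to tool coordinates, whose origin is the TCP and whose axes are the tool frame's). Camera axes: x right, y up, looking along -z (the intrinsics and any distortion apply to the point x, -y, -z); pixel columns grow to the right and rows downward; lengths in m; the calibration is good to about 2 mm. A picture is of the moment at which its call begins: read the wrist's pose just before it. There is no depth.
- close_job(): hands the job in, once; it reports no verdict.
The state is a dict: "time_s": time; "joints": joint angles; "qd": joint speeds; "joint_torque": joint torques, N m; "tcp_pos": TCP position; "eef_rot": TCP orientation; "contact_force": force on the tool from outside, world axes, zero at the start; "moment": the same for the moment, N m; "gripper_width": finger opening in m.
Only numpy, scipy, OpenCV 4.12 (cv2) and the standard library are available. Lean on these libraries where they do the work, as an engineer would, in place of code of your own. Each camera call takes 0.05 s, during which the arm holds its last target.

## Working session

There is one attempt and no reset: what is moved stays moved. The work goes in short steps, Python scripts to look and compute and a shell command to move; the robot and the scene stay as the last step left them, time stands still between calls to the robot, and variables do not carry over. Pictures are saved under pics/ and viewed, and the job is handed in when it is done.

```bash
mkdir -p pics; ls; python3 - <<'E'
from plant import *
import cv2
print(get_state())
for n in ["scene","top","wrist"]:
    c=capture(n); cv2.imwrite(f"pics/{n}0.png",c["image"][:,:,::-1]); print(n,{k:v for k,v in c.items() if k!="image"})
E
```

```text
pics
{'time_s': 0.0, 'joints': array([ 7.96468073e+01,  2.05901312e+01,  6.34872443e-01, -2.03863774e-02,
       -7.01374239e+01, -1.65078492e+01]), 'qd': array([-0.00159725,  0.08858594, -0.01555919,  0.06030719,  0.06978665,
        0.09229819]), 'joint_torque': array([ 6.50367638e-04, -5.82714164e+01,  2.93042511e+01,  6.99714705e+00,
        6.67290558e-03, -1.60158006e-04]), 'tcp_pos': array([0.30475987, 0.6016879 , 0.20114496]), 'eef_rot': array([  94.826532  ,   89.90535602, -112.04145198]), 'contact_force': array([-0.31380933, -0.39478967,  0.23091207]), 'moment': array([ 0.03993948, -0.01781936,  0.00371431]), 'gripper_width': 0.0877444324354386}
scene {'fovy': 50.27377221921257, 'cx': 249.71043046307952, 'cy': 186.6764657214798, 'pose': array([[ 0.8279119 , -0.37317475,  0.4186914 ,  1.09791416],
       [ 0.56084996,  0.54681704, -0.62164173, -0.82329729],
       [ 0.00303341,  0.74948764,  0.66201138,  1.00132033],
       [ 0.        ,  0.        ,  0.        ,  1.        ]])}
top {'fovy': 43.24731516096706, 'cx': 255.16427733149294, 'cy': 190.21332336181246, 'pose': array([[ 1.56860400e-02,  9.78253924e-01, -2.06816846e-01,
         2.63995799e-01],
       [-9.99874790e-01,  1.57783782e-02, -1.20307195e-03,
         4.29085460e-02],
       [ 2.08632456e-03,  2.06809822e-01,  9.78378937e-01,
         1.36744048e+00],
       [ 0.00000000e+00,  0.00000000e+00,  0.00000000e+00,
         1.00000000e+00]])}
wrist {'fovy': 67.25269809443267, 'cx': 256.00442603830055, 'cy': 183.10338679627054, 'tool_from_camera': array([[-1.15274316e-03,  2.86838799e-01, -9.57978170e-01,
        -1.83266661e-01],
       [ 9.99999172e-01, -2.17271201e-04, -1.26836295e-03,
         2.76083807e-04],
       [-5.71956773e-04, -9.57978839e-01, -2.86838311e-01,
        -7.66986236e-02],
       [ 0.00000000e+00,  0.00000000e+00,  0.00000000e+00,
         1.00000000e+00]])}
```

View pics/scene0.png

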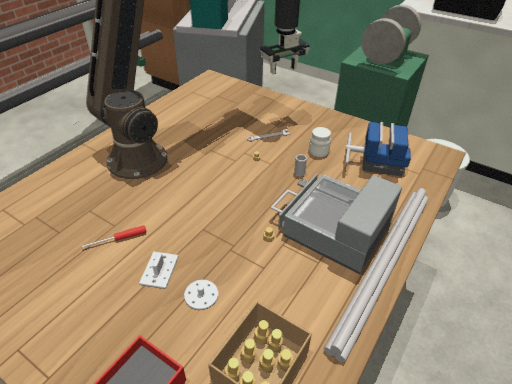

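View pics/top0.png

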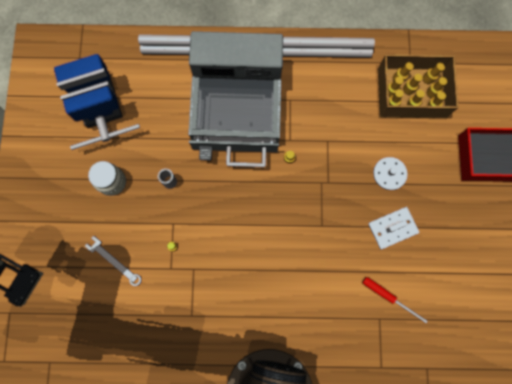

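View pics/wrist0.png

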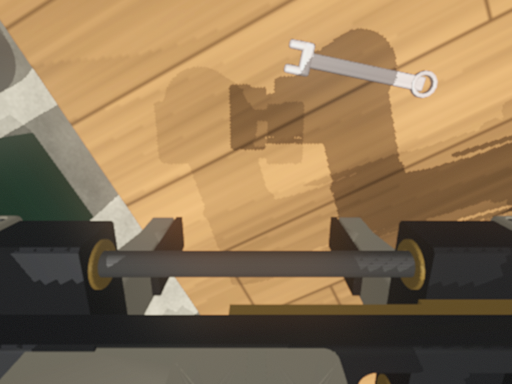

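The scene shows the unit ahead of the robot and slightly left, with its handle at top-view pixel (247,163) and its tab near (206,154). The template is to the right at (394,228), and the disc at (390,173). Next I'll zoom in.

```bash
cat > h.py <<'E'
import numpy as np, cv2
from plant import *
from scipy.spatial.transform import Rotation as R
def ray(c,u,v,P=None):
    f=c["image"].shape[0]/2/np.tan(np.radians(c["fovy"])/2)
    d=np.array([(u-c["cx"])/f,-(v-c["cy"])/f,-1.])
    P=c["pose"] if P is None else P
    return P[:3,3],P[:3,:3]@d
def onz(c,u,v,z,P=None):
    o,d=ray(c,u,v,P); return o+d*(z-o[2])/d[2]
def proj(c,p,P=None):
    f=c["image"].shape[0]/2/np.tan(np.radians(c["fovy"])/2)
    P=c["pose"] if P is None else P
    q=P[:3,:3].T@(np.array(p)-P[:3,3]); return np.array([c["cx"]-f*q[0]/q[2],c["cy"]+f*q[1]/q[2]])
def tri(c1,p1,c2,p2):
    o1,d1=ray(c1,*p1);o2,d2=ray(c2,*p2)
    s=np.linalg.lstsq(np.c_[d1,-d2],o2-o1,rcond=None)[0]
    a,b=o1+d1*s[0],o2+d2*s[1]; return (a+b)/2,np.linalg.norm(a-b)
def tool():
    s=get_state(); T=np.eye(4); T[:3,:3]=R.from_euler('xyz',s["eef_rot"],degrees=True).as_matrix(); T[:3,3]=s["tcp_pos"]; return T,s
def wrist():
    T,s=tool(); c=capture("wrist"); c["pose"]=T@c["tool_from_camera"]; return c
def crop(im,x0,y0,x1,y1,k,name):
    cv2.imwrite("pics/"+name,cv2.resize(im[y0:y1,x0:x1],None,fx=k,fy=k,interpolation=cv2.INTER_CUBIC)[:,:,::-1])
E
python3 - <<'E'
from h import *
T,s=tool(); print(T.round(3))
t=capture("top"); sc=capture("scene")
crop(t["image"],180,20,310,180,5 if 0 else 3.7,"t1.png")
crop(t["image"],355,150,435,260,5,"t2.png")
crop(sc["image"],260,170,410,280,5,"s1.png")
# coarse
print("base", onz(t,270,365,0), onz(t,394,228,0), onz(t,247,163,.055))
E
```

```text
[[-0.    -0.452 -0.892  0.305]
 [-0.001 -0.892  0.452  0.602]
 [-1.     0.001 -0.     0.201]
 [ 0.     0.     0.     1.   ]]
base [ 0.0747493  -0.00269724  0.        ] [ 0.44972324 -0.35144603  0.        ] [0.61900784 0.06862474 0.055     ]
```

```bash
sleep 0.1
```

```text
(no output)
```

View pics/t1.png

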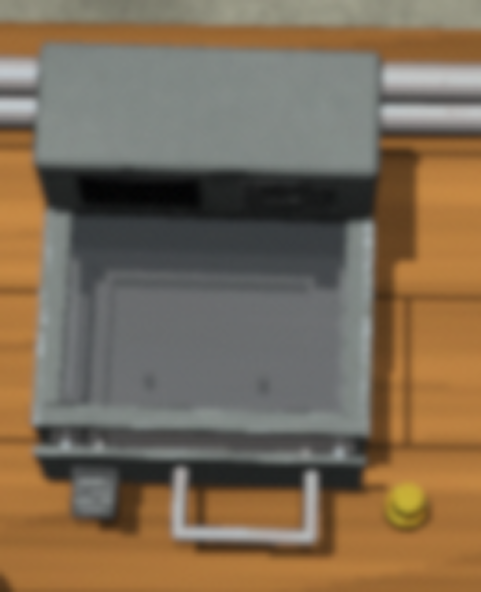

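View pics/t2.png

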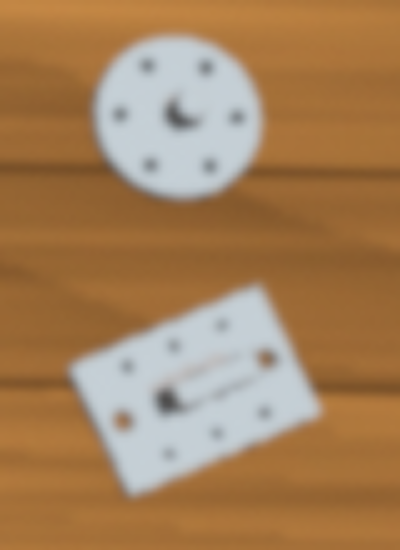

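View pics/s1.png

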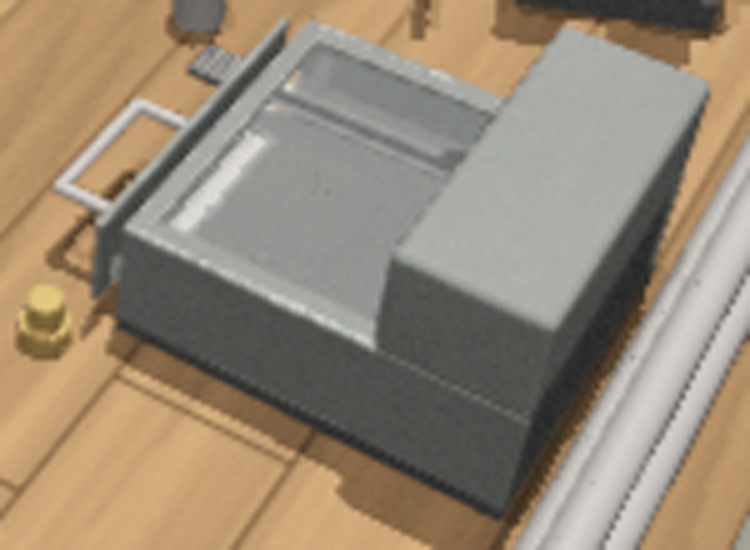

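```bash
python3 - <<'E'
from h import *
t=capture("top"); sc=capture("scene")
k=3.7; T=lambda x,y:(180+x/k,20+y/k); S=lambda x,y:(260+x/5,170+y/5); U=lambda x,y:(355+x/5,150+y/5)
L,Rr=T(178,532),T(314,538)
a,b=onz(t,*L,.055),onz(t,*Rr,.055); print("handle",a,b,np.linalg.norm(a-b),np.degrees(np.arctan2(*(a-b)[[0,1]])))
for tp,sp,n in [((178,532),(137,105),"hL"),((314,538),(65,187),"hR")]:
    print(n,tri(t,T(*tp),sc,S(*sp)))
print("tab",onz(t,*T(94,494),.06), "tri",tri(t,T(94,494),sc,S(215,66)))
# housing top-front corners z=.092
f1,f2=onz(t,*T(40,415),.092),onz(t,*T(367,428),.092); print("front",f1,f2,np.linalg.norm(f1-f2),np.degrees(np.arctan2(*(f1-f2)[[0,1]])))
p1,p2=onz(t,*T(38,460),.085),onz(t,*T(364,466),.085); print("panel",p1,p2,np.linalg.norm(p1-p2),np.degrees(np.arctan2(*(p1-p2)[[0,1]])))
r1,r2=onz(t,*T(42,45),.172),onz(t,*T(380,55),.172);print("rear",r1,r2,np.linalg.norm(r1-r2),np.degrees(np.arctan2(*(r1-r2)[[0,1]])))
q1,q2=onz(t,*T(36,163),.172),onz(t,*T(380,173),.172);print("rear box front",q1,q2,np.linalg.norm(q1-q2),np.degrees(np.arctan2(*(q1-q2)[[0,1]])))
# template
im=t["image"][200:260,360:430].astype(int); m=(im.min(2)>150).astype(np.uint8)
cs,_=cv2.findContours(m,cv2.RETR_EXTERNAL,cv2.CHAIN_APPROX_NONE); c=max(cs,key=cv2.contourArea)+np.array([360,200])
P=np.array([onz(t,u,v,.008)[:2] for u,v in c[:,0]],np.float32)
print("templ",cv2.minAreaRect(P))
h1,h2=onz(t,*U(123,421),.008),onz(t,*U(266,358),.008); print("holes",h1,h2,(h1+h2)/2,np.linalg.norm(h1-h2),np.degrees(np.arctan2(*(h1-h2)[[0,1]])))
print("fit",onz(t,*T(407,500),.038),"pipe",onz(t,166,177,.075), "wr",onz(t,115,262,0),"tubtop",onz(t,103,176,.095),"elbow",onz(t,171,246,.02))
E
```

```text
handle [0.61587688 0.12149885 0.055     ] [0.61285527 0.01847792 0.055     ] 0.10306523155977138 1.6800031332496255
hL (array([0.61744802, 0.12226736, 0.05194617]), np.float64(0.0018513796251269248))
hR (array([0.61701176, 0.02127832, 0.05294587]), np.float64(0.009016772629852057))
tab [0.64326333 0.18563674 0.06      ] tri (array([0.64459069, 0.18614327, 0.05548713]), np.float64(4.3957604362102606e-05))
front [0.69452205 0.22468042 0.092     ] [ 0.68836246 -0.01935002  0.092     ] 0.2441081584043085 1.4459003504232715
panel [0.66166989 0.22565028 0.085     ] [ 0.66097639 -0.01761513  0.085     ] 0.24326640054027684 0.16333943706043785
rear [0.95143525 0.22407318 0.172     ] [ 0.94758443 -0.02340335  0.172     ] 0.2475064802692129 0.8914700805132574
rear box front [0.85797648 0.22438856 0.172     ] [ 0.85433143 -0.02376959  0.172     ] 0.24818491604271095 0.8415249289707856
templ ((0.4502562880516052, -0.3480350971221924), (0.0805046483874321, 0.12015736103057861), 23.836824417114258)
holes [ 0.43041771 -0.30780008  0.008     ] [ 0.46751772 -0.39016549  0.008     ] [ 0.44896771 -0.34898279  0.008     ] 0.09033533111199661 -24.24832278133323
fit [ 0.64877469 -0.05310572  0.038     ] pipe [0.57028647 0.28954428 0.075     ] wr [0.34158735 0.43326229 0.        ] tubtop [0.56556806 0.45589368 0.095     ] elbow [0.38686127 0.27559581 0.02      ]
```

```bash
python3 -m creep '{"jaw":[-1,-1,-1,-1,-1,-1,-1,-1,-1,-1],"roll":[0.14,0.14,0.14,0.14,0.14,0.14,0.14,0.14,0,0],"translation":[[0,0,0],[0,0,0],[0,0,0],[0,0,0],[0,0,0],[0,0,0],[0,0,0],[0,0,0],[0,-0.025,-0.043],[0,-0.025,-0.043]]}' 20; python3 -m creep '{"jaw":[-1,-1,-1,-1,-1,-1,-1,-1,-1,0],"roll":[0,0,0,0,0,0,0,0,0,0],"translation":[[0,-0.025,-0.043],[0,-0.025,-0.043],[0,-0.025,-0.043],[0,-0.025,-0.043],[0,-0.025,-0.043],[0,-0.025,-0.043],[0,-0.025,-0.043],[0,-0.025,-0.043],[0,-0.025,-0.043],[0,-0.025,-0.04]]}'
python3 - <<'E'
from h import *
T,s=tool(); print(T.round(4),s["joints"],s["time_s"])
c=wrist(); cv2.imwrite("pics/w1.png",c["image"][:,:,::-1])
E
```

```text
time_s: 1.35
tcp_pos: [0.3532, 0.5148, 0.2013]
eef_rot: [165.5, 89.9, -105.4]
contact_force: [1.1, 0.0, 0.6]
gripper_width: 0.0876
time_s: 2.35
tcp_pos: [0.5964, 0.0818, 0.2024]
eef_rot: [-62.3, 90.0, 26.6]
contact_force: [1.8, 1.4, 0.2]
gripper_width: 0.0837
[[ 6.000e-04 -9.998e-01  1.800e-02  5.964e-01]
 [ 3.000e-04  1.800e-02  9.998e-01  8.180e-02]
 [-1.000e+00 -6.000e-04  3.000e-04  2.024e-01]
 [ 0.000e+00  0.000e+00  0.000e+00  1.000e+00]] [ 2.63886250e+01  1.36929146e+01 -8.93206049e+00 -1.75282699e-04
 -6.73384706e+01 -2.74210916e+01] 2.35
```

View pics/w1.png

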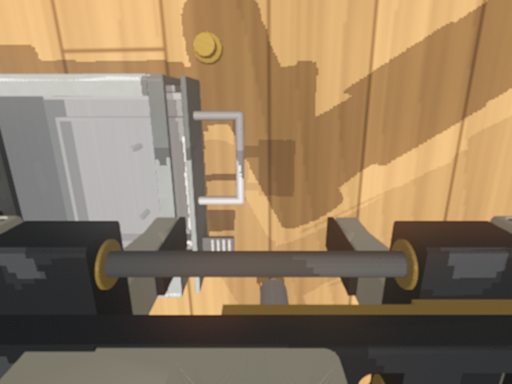

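```bash
python3 - <<'E'
from h import *
c=wrist(); im=c["image"]
crop(im,180,90,260,260,3.5,"w1c.png")
for a,b,z in [((241,114),(241,202),.055),((202,80),(202,260),.085),((151,78),(151,210),.092)]:
    p,q=onz(c,*a,z),onz(c,*b,z); print(p,q,np.linalg.norm(p-q),np.degrees(np.arctan2(-(q-p)[0],(q-p)[1])),(p+q)/2)
print(onz(c,219,243,.06))
E
```

```text
[0.61317558 0.01690698 0.055     ] [0.61680364 0.12113752 0.055     ] 0.10429365650637526 -1.9935506489912007 [0.61498961 0.06902225 0.055     ]
[ 0.64878809 -0.01788057  0.085     ] [0.66339356 0.18176707 0.085     ] 0.2001811657234339 -4.184091741076569 [0.65609083 0.08194325 0.085     ]
[ 0.69619322 -0.0202433   0.092     ] [0.71285563 0.11481151 0.092     ] 0.1360787857946987 -7.033334969864281 [0.70452443 0.0472841  0.092     ]
[0.64592886 0.1732885  0.06      ]
```

View pics/w1c.png

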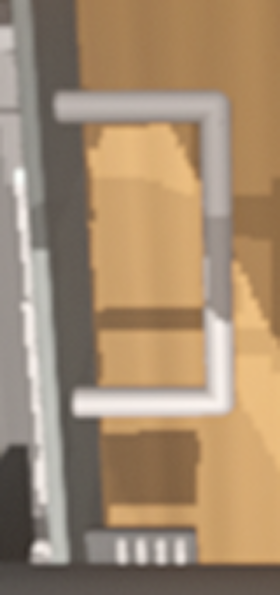

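```bash
python3 -m creep '{"jaw":[0.1,0.1,0.1,0.1,0.1,0.1,0.1,0.1,0.1,0.1],"roll":[0,0,0,0,0,0,0,0,0,0],"translation":[[0.03,-0.01,-0.012],[0.03,0,0],[0.03,0,0],[0,0,0],[0,0,0],[0,0,0],[0,0,0],[0,0,0],[0,0,0],[0,0,0]]}'
python3 - <<'E'
from h import *
T,s=tool(); print(T.round(4),s["joints"],s["time_s"],s["gripper_width"])
c=wrist(); cv2.imwrite("pics/w2.png",c["image"][:,:,::-1])
E
```

```text
time_s: 3.45
tcp_pos: [0.6056, 0.0717, 0.1125]
eef_rot: [-65.6, 90.0, 23.4]
contact_force: [1.1, 0.3, 0.1]
gripper_width: 0.0394
[[ 5.000e-04 -9.998e-01  1.790e-02  6.056e-01]
 [ 2.000e-04  1.790e-02  9.998e-01  7.170e-02]
 [-1.000e+00 -5.000e-04  2.000e-04  1.125e-01]
 [ 0.000e+00  0.000e+00  0.000e+00  1.000e+00]] [ 2.50888531e+01  1.85084888e+01 -1.47529039e+01  1.12588060e-03
 -5.67068408e+01 -2.61160015e+01] 3.45 0.03942941158439266
```

View pics/w2.png

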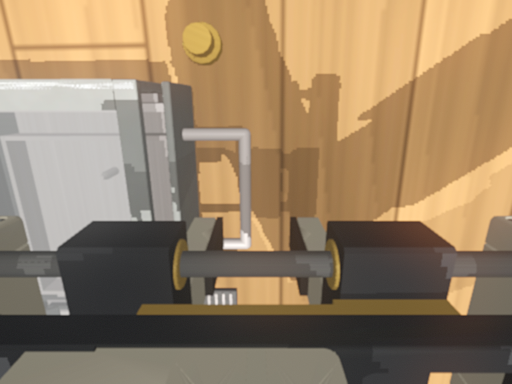

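```bash
python3 - <<'E'
from h import *
c=wrist(); print(onz(c,246,138,.055),onz(c,246.5,235,.055))
E
python3 -m creep '{"jaw":[0.1,0.1,0.1,0.1,0.1,0.1,0.1,0.1,0.1,0.1],"roll":[0,0,0,0,0,0,0,0,0,0],"translation":[[0.005,-0.008,0],[0.01,0,0],[0.012,0,0],[0.012,0,0],[0.012,0,0],[0.012,0,0],[0.01,0,0],[0,0,0],[0,0,0],[0,0,0]]}'
```

```text
[0.61196089 0.02675375 0.055     ] [0.61392791 0.11556665 0.055     ]
time_s: 4.55
tcp_pos: [0.614, 0.0717, 0.0397]
eef_rot: [-73.6, 89.9, 15.4]
contact_force: [-0.6, 0.8, 0.9]
gripper_width: 0.0395
```

Bar found at x≈0.613 across the finger gap; gripping it.

```bash
python3 -m creep '{"jaw":[1,1,1,1,1,1,1,1,1,1],"roll":[0,0,0,0,0,0,0,0,0,0],"translation":[[0,0,0],[0,0,0],[0,0,0],[0,0,0],[0,0,0],[0,0,0],[0,0,0],[0,0,0],[0,0,0],[0,0,0]]}' 30
```

```text
time_s: 5.55
tcp_pos: [0.6135, 0.0715, 0.0391]
eef_rot: [24.2, 90.0, 113.1]
contact_force: [-0.3, 0.1, 0.6]
gripper_width: 0.0006
```

```bash
python3 - <<'E'
from h import *
c=wrist(); cv2.imwrite("pics/w3.png",c["image"][:,:,::-1])
c=capture("scene"); crop(c["image"],230,130,380,240,5,"s3.png")
c=capture("top"); crop(c["image"],180,80,310,190,5,"t3.png")
E
```

```text
(no output)
```

View pics/w3.png

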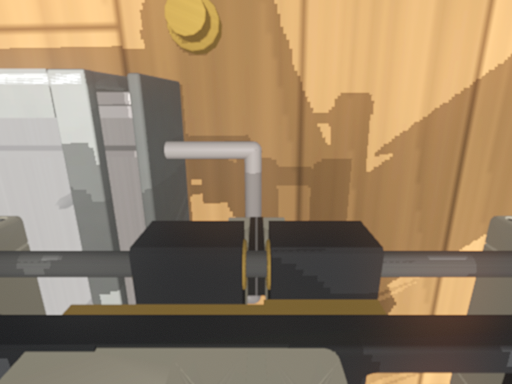

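View pics/s3.png

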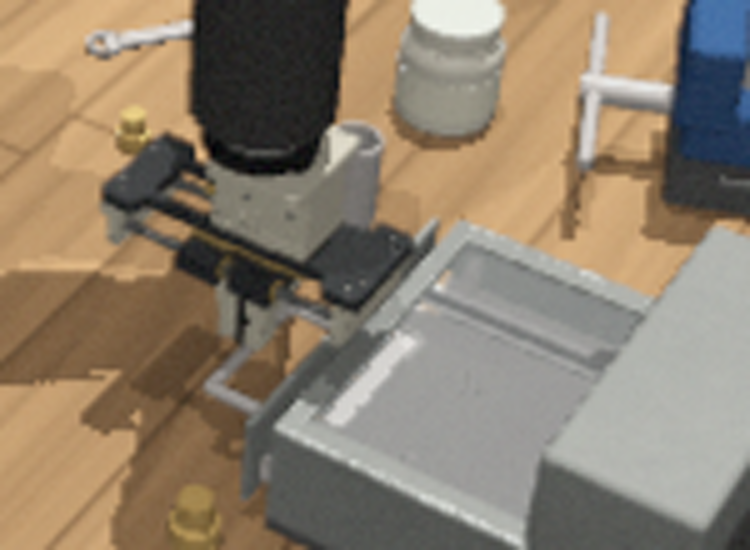

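View pics/t3.png

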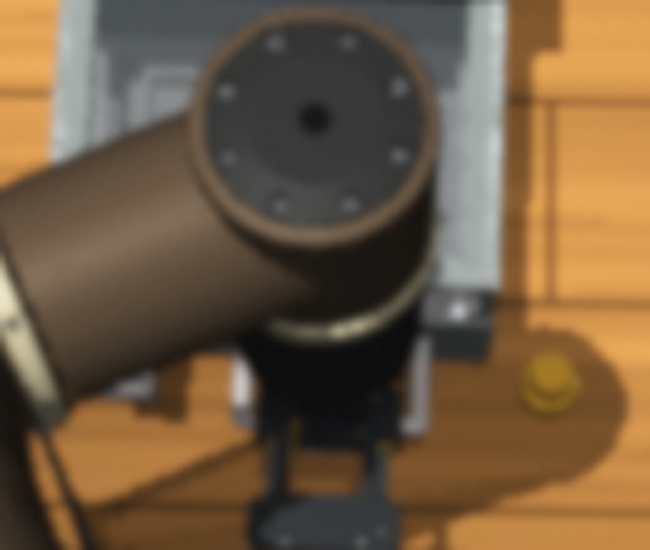

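```bash
python3 - <<'E'
from h import *
T,s=tool(); print(s["tcp_pos"],s["gripper_width"],s["contact_force"],s["time_s"])
c=capture("scene"); crop(c["image"],255,180,315,220,12,"s4.png")
for p in [s["tcp_pos"],[.6135,.0215,.055],[.6135,.0715,.055],[.6135,.1215,.055]]:
    print(p,(proj(c,p)-[255,180])*12)
w=wrist(); crop(w["image"],225,140,285,310,3.5,"w4.png")
E
```

```text
[0.61348245 0.07148577 0.03906191] 7.24046168632832e-06 [-0.31436355  0.26534076  0.02059417] 5.7
[0.61348245 0.07148577 0.03906191] [280.69224296 259.98750064]
[0.6135, 0.0215, 0.055] [189.86585079 321.32450013]
[0.6135, 0.0715, 0.055] [283.56388566 219.01876866]
[0.6135, 0.1215, 0.055] [373.15026062 121.2024203 ]
```

View pics/s4.png

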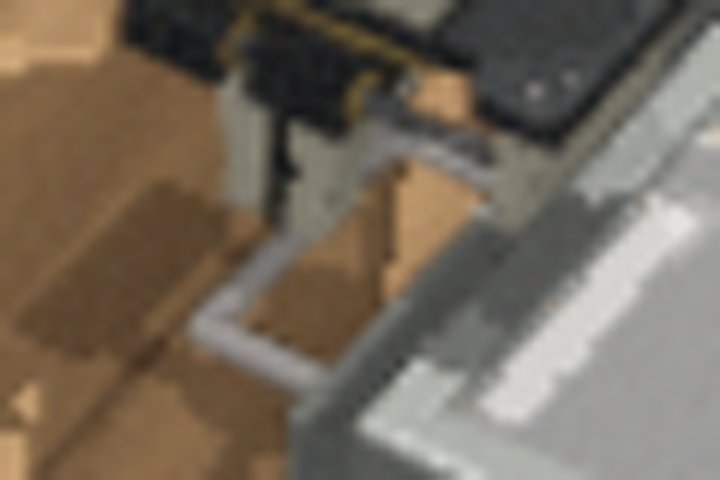

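View pics/w4.png

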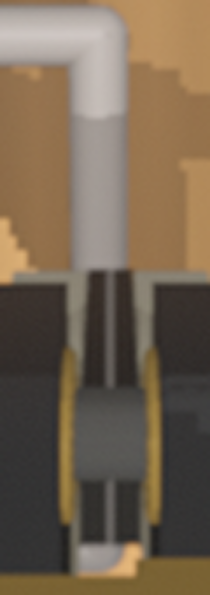

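```bash
python3 - <<'E'
from h import *
c=wrist()
Tt=c["tool_from_camera"]
def pose(p):
    T=np.eye(4); T[:3,:3]=np.array([[0.0005,-.99984,.0179],[.0002,.0179,.99984],[-1,-.0005,.0002]]); T[:3,3]=p; return T@Tt
obs=[([.5964,.0818,.2024],(242,120)),([.6056,.0717,.1125],(246,134)),([.6135,.0715,.0391],(253.5,150))]
A=[];b=[]
for p,uv in obs:
    o,d=ray(c,*uv,P=pose(p)); d/=np.linalg.norm(d); M=np.eye(3)-np.outer(d,d); A.append(M); b.append(M@o)
    print(onz(c,*uv,.055,P=pose(p)))
print(np.linalg.solve(sum(A),sum(b)))
t=c.copy(); t["pose"]=np.eye(4); t["pose"]=Tt
print("tip in wrist",proj(c,[0,0,0],P=Tt),proj(c,[-.019,0,0],P=Tt),proj(c,[-.019,0,.0095],P=Tt),proj(c,[-.019,0,-.0095],P=Tt),proj(c,[0,0,-.0095],P=Tt))
print([ (proj(c,[x,0.044,z],P=Tt)) for x in (0,-.038) for z in (-.0095,.0095)])
E
```

```text
[0.61002935 0.02881141 0.055     ]
[0.61198043 0.02351026 0.055     ]
[0.61314604 0.02379941 0.055     ]
[0.61331475 0.03167588 0.00406949]
tip in wrist [254.53106749 214.96173283] [254.4294303  226.91005187] [254.44428758 240.68629438] [254.41411759 212.71151761] [254.51859718 201.92322763]
[array([319.63954074, 201.92259971]), array([317.90395175, 227.63768595]), array([334.35749526, 225.96591525]), array([331.75046739, 256.59564984])]
```

```bash
python3 - <<'E'
from h import *
T,s=tool(); c=capture("scene"); im=cv2.resize(c["image"][160:230,235:335],None,fx=8,fy=8,interpolation=cv2.INTER_NEAREST).copy()
f=lambda p:tuple(int(v) for v in (proj(c,p)-[235,160])*8)
p0=s["tcp_pos"]
for dz,col in [(0,(255,0,0)),(.019,(0,255,0)),(.066,(0,0,255))]:
    pts=[p0+[dx,dy,dz] for dx,dy in [(-.021,-.0095),(.021,-.0095),(.021,.0095),(-.021,.0095)]]
    cv2.polylines(im,[np.array([f(p) for p in pts],np.int32)],True,col,1)
for z in (.05,.06): cv2.line(im,f([.613,.0715-.05,z]),f([.613,.0715+.05,z]),(255,255,0),1)
cv2.imwrite("pics/s5.png",im[:,:,::-1])
E
```

```text
(no output)
```

View pics/s5.png

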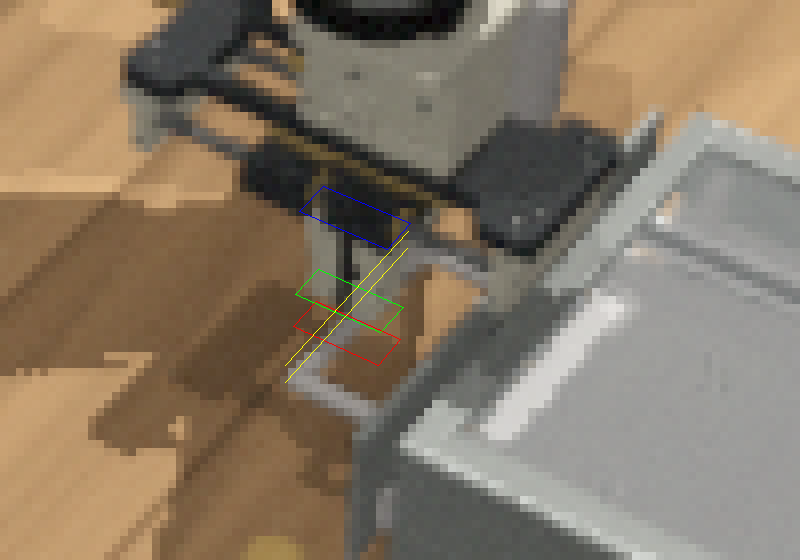

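```bash
python3 -m creep '{"jaw":[0.1,0.1,0.1,0.1,0.1,0.1,0.1,0.1,0.1,0.1],"roll":[0,0,0,0,0,0,0,0,0,0],"translation":[[0,0,0],[0,0,0],[0,0,0],[0,0,0],[0.003,0,0],[0.003,0,0],[0.003,0,0],[0.003,0,0],[0,0,0],[0,0,0]]}'
python3 - <<'E'
from h import *
c=wrist(); cv2.imwrite("pics/w6.png",c["image"][:,:,::-1])
c=capture("scene"); crop(c["image"],235,160,335,230,8,"s6.png")
E
```

```text
time_s: 6.9
tcp_pos: [0.6134, 0.0715, 0.0269]
eef_rot: [126.5, 90.0, -144.5]
contact_force: [-0.9, 0.7, -0.4]
gripper_width: 0.0395
```

View pics/w6.png

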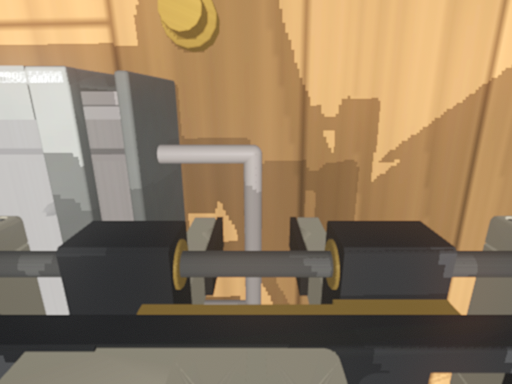

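View pics/s6.png

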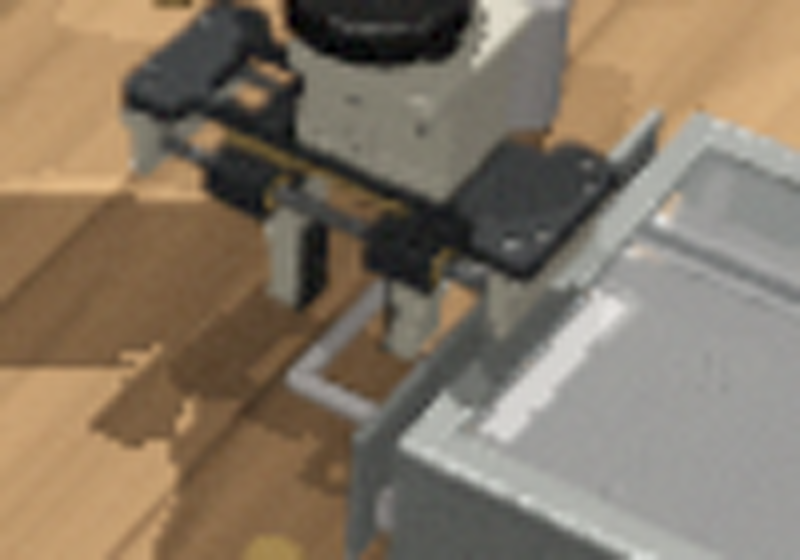

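```bash
python3 - <<'E'
from h import *
c=capture("scene"); f=lambda p:((proj(c,p)-[235,160])*8).round(0)
p0=np.array([.6134,.0715,.0269])
for dz in (0,.01,.02,.03):
  print(dz,[f(p0+[dx,-.0095,dz]) for dx in (-.03,.03)])
s=get_state();print(s["time_s"],s["tcp_pos"],s["contact_force"])
E
```

```text
0 [array([275., 339.]), array([395., 394.])]
0.01 [array([275., 322.]), array([396., 377.])]
0.02 [array([276., 305.]), array([398., 360.])]
0.03 [array([277., 288.]), array([399., 343.])]
7.05 [0.61358336 0.07153327 0.02720905] [-1.15113869 -0.07379271 -0.72929825]
```

The scene view puts the real fingertips about 20 mm above the reported TCP: they appear at crop (290,308) and (405,355), against predicted rows of 339 and 394. So the fingers closed above the bar. I'll go lower in small steps.

```bash
python3 -m creep '{"jaw":[0.1,0.1,0.1,0.1,0.1,0.1,0.1,1,1,1],"roll":[0,0,0,0,0,0,0,0,0,0],"translation":[[0.002,0,0],[0.002,0,0],[0.002,0,0],[0.002,0,0],[0.002,0,0],[0,0,0],[0,0,0],[0,0,0],[0,0,0],[0,0,0]]}' 30
```

```text
time_s: 8.05
tcp_pos: [0.6136, 0.0715, 0.0172]
eef_rot: [-66.9, 90.0, 22.0]
contact_force: [-0.2, 0.2, 0.3]
gripper_width: 0.0209
```

```bash
python3 -c "
from plant import *
s=get_state();print(s['time_s'],s['tcp_pos'],s['contact_force'],s['gripper_width'])"
```

```text
8.05 [0.61355247 0.07152245 0.01716611] [-0.15922812  0.18705937  0.29532038] 0.020892933332776628
```

```bash
python3 -m creep '{"jaw":[1,1,1,1,1,1,1,1,1,1],"roll":[0,0,0,0,0,0,0,0,0,0],"translation":[[0,0,0],[0,0,0],[0,0,0],[0,0,0],[0,0,0],[0,0,0],[0,0,0],[0,-0.0,0],[0,0,0],[0,0,0]]}' 40
```

```text
time_s: 9.05
tcp_pos: [0.6136, 0.0716, 0.0172]
eef_rot: [-74.3, 90.0, 14.7]
contact_force: [1.6, 0.1, 1.2]
gripper_width: 0.0087
```

```bash
python3 -m creep '{"jaw":[1,1,1,1,1,1,1,1,1,1],"roll":[0,0,0,0,0,0,0,0,0,0],"translation":[[0,0.005,0],[0,0.01,0],[0,0.015,0],[0,0.015,0],[0,0.015,0],[0,0.015,0],[0,0.015,0],[0,0.01,0],[0,0.01,0],[0,0.0,0]]}' 40;  python3 - <<'E'
from h import *
s=get_state();print(s["tcp_pos"],s["contact_force"])
c=wrist(); cv2.imwrite("pics/w7.png",c["image"][:,:,::-1])
E
```

```text
time_s: 10.05
tcp_pos: [0.5024, 0.0734, 0.0172]
eef_rot: [50.3, 90.0, 139.3]
contact_force: [-1.1, 1.2, 2.0]
gripper_width: 0.0089
[0.50238874 0.07344498 0.01718208] [-1.12800947  1.15837867  1.9826768 ]
```

View pics/w7.png

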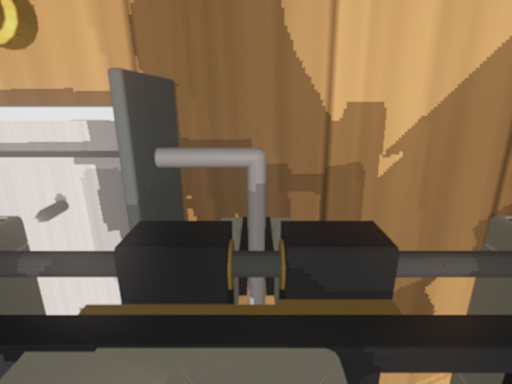

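```bash
python3 -m creep '{"jaw":[1,1,1,1,1,1,1,1,1,1],"roll":[0,0,0,0,0,0,0,0,0,0],"translation":[[0,0.004,0],[0,0.004,0],[0,0.003,0],[0,0.003,0],[0,0.002,0],[0,0.002,0],[0,0.002,0],[0,0.002,0],[0,0.0,0],[0,0.0,0]]}' 50
```

```text
time_s: 11.1
tcp_pos: [0.4878, 0.0741, 0.0173]
eef_rot: [-83.8, 89.5, 5.3]
contact_force: [34.8, -19.3, -25.9]
gripper_width: 0.0085
```

```bash
python3 -m creep '{"jaw":[1,1,1,1,1,1,1,1,1,1],"roll":[0,0,0,0,0,0,0,0,0,0],"translation":[[0,-0.002,0],[0,-0.002,0],[0,-0.002,0],[0,-0.002,0],[0,0,0],[0,0.0,0],[0,0.0,0],[0,0.0,0],[0,0.0,0],[0,0.0,0]]}' 50;python3 - <<'E'
from h import *
s=get_state();print(s["tcp_pos"],s["contact_force"])
c=wrist(); cv2.imwrite("pics/w8.png",c["image"][:,:,::-1])
c=capture("scene"); crop(c["image"],200,130,360,250,5,"s8.png")
E
```

```text
time_s: 12.1
tcp_pos: [0.4891, 0.0737, 0.0171]
eef_rot: [108.4, 90.0, -162.7]
contact_force: [0.5, -0.6, 6.1]
gripper_width: 0.0081
[0.48910204 0.07366481 0.0171267 ] [ 0.45964673 -0.58895105  6.06067373]
```

View pics/s8.png

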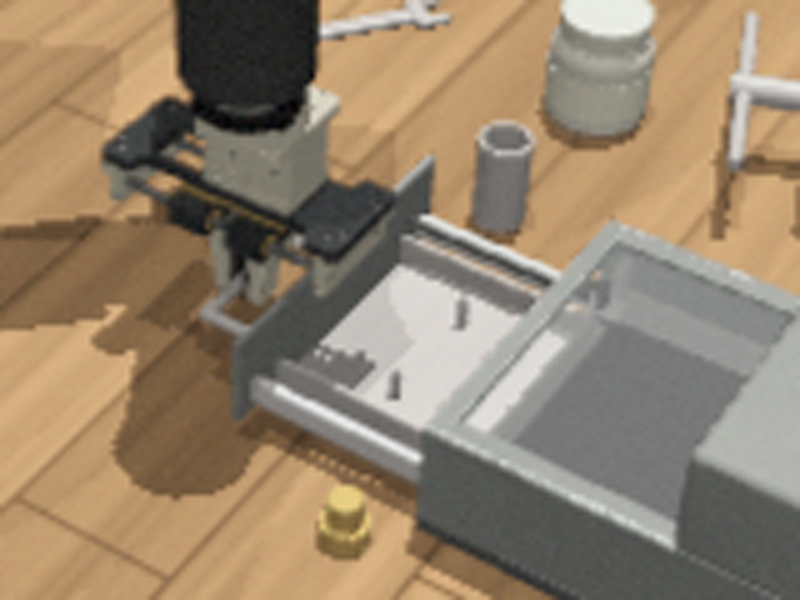

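View pics/w8.png

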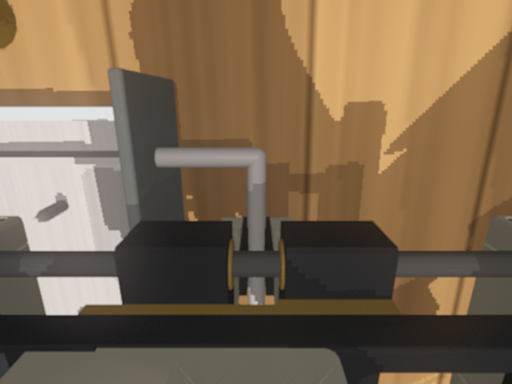

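The tray is out with both pins visible. I'll check the lock by pushing it back gently.

```bash
python3 -m creep '{"jaw":[1,1,1,1,1,1,1,1,1,1],"roll":[0,0,0,0,0,0,0,0,0,0],"translation":[[0,-0.002,0],[0,-0.002,0],[0,-0.002,0],[0,-0.002,0],[0,0,0],[0,0.0,0],[0,0.0,0],[0,0.0,0],[0,0.0,0],[0,0.0,0]]}' 50
```

```text
time_s: 13.2
tcp_pos: [0.4924, 0.0734, 0.017]
eef_rot: [97.4, 89.6, -173.7]
contact_force: [-22.4, 10.7, 25.9]
gripper_width: 0.0084
```

```bash
python3 -m creep '{"jaw":[1,1,1,1,1,0.1,0.1,0.1,0.1,0.1],"roll":[0,0,0,0,0,0,0,0,0,0],"translation":[[0,0.002,0],[0,0.002,0],[0,0.001,0],[0,0.0,0],[0,0,0],[0,0.0,0],[0,0.0,0],[0,0.0,0],[0,0.0,0],[-0.01,0.0,0]]}' 30;  python3 -m creep '{"jaw":[0.1,0.1,0.1,0.1,0.1,0.1,0.1,0.1,0.1,0.1],"roll":[0,0,0,0,0,0,0,0,0,0],"translation":[[-0.03,0,0],[-0.04,0,0],[-0.04,0,0],[-0.04,0,0],[-0.04,-0.02,0.01],[-0.02,-0.035,0.02],[0,-0.035,0.02],[0,-0.03,0.01],[0,0,0],[0,0,0]]}'
python3 - <<'E'
from h import *
T,s=tool(); print(T.round(4)[:,3],s["contact_force"],s["time_s"])
c=wrist(); cv2.imwrite("pics/w9.png",c["image"][:,:,::-1])
c=capture("top"); crop(c["image"],180,80,310,210,5,"t9.png")
E
```

```text
time_s: 14.2
tcp_pos: [0.4914, 0.0732, 0.0262]
eef_rot: [116.4, 89.8, -154.7]
contact_force: [-0.8, 0.0, -0.5]
gripper_width: 0.0382
time_s: 15.2
tcp_pos: [0.6135, 0.1314, 0.2367]
eef_rot: [114.9, 89.9, -156.1]
contact_force: [-0.4, -0.1, 0.3]
gripper_width: 0.0395
[0.6135 0.1314 0.2367 1.    ] [-0.43067367 -0.07350658  0.29913245] 15.2
```

View pics/w9.png

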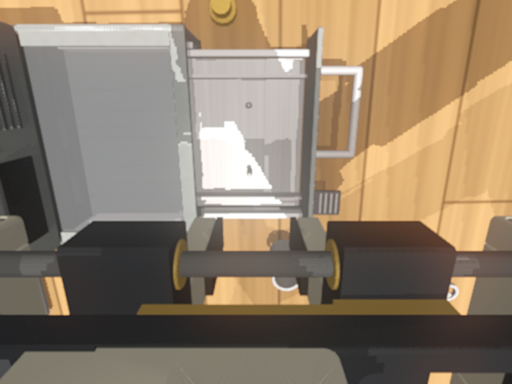

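View pics/t9.png

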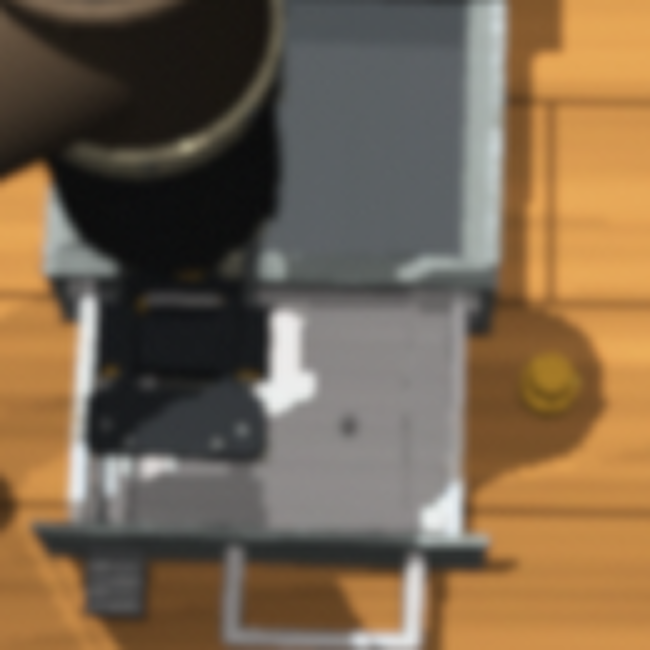

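```bash
python3 - <<'E'
from h import *
c=wrist(); crop(c["image"],190,50,370,220,4.4,"w9c.png")
E
```

```text
(no output)
```

View pics/w9c.png

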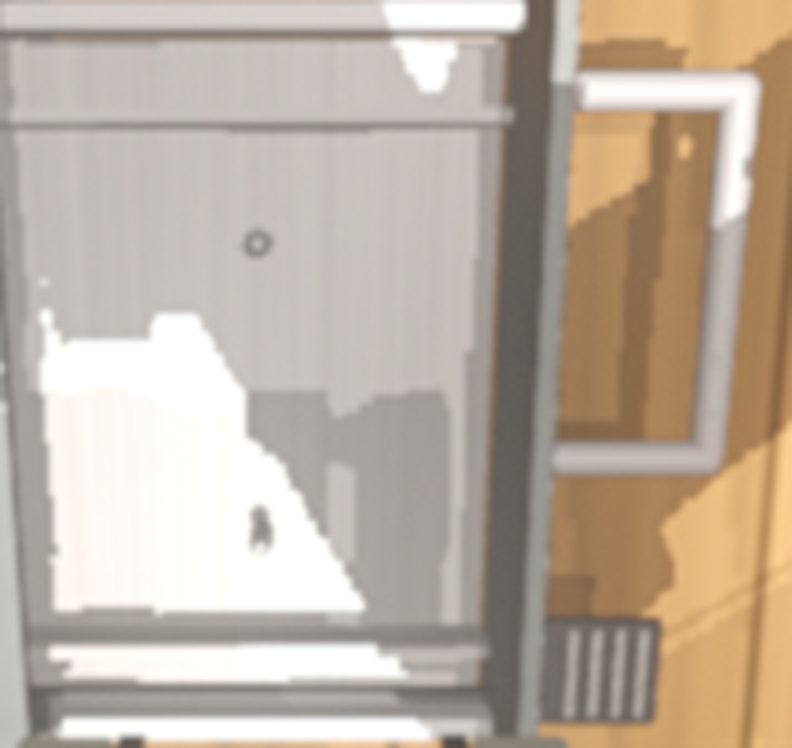

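```bash
python3 - <<'E'
from h import *
c=wrist(); W=lambda x,y:(190+x/4.4,50+y/4.4)
print(c["pose"].round(4))
for n,a,b,z in [("pin",(257,243),(259,512),.043),("pinbase",(257,243),(260,545),.018),("bar",(738,95),(708,455),.055)]:
    p,q=onz(c,*W(*a),z),onz(c,*W(*b),z); print(n,p,q,np.linalg.norm(p-q),np.degrees(np.arctan2(-(q-p)[0],(q-p)[1])),(p+q)/2)
print("tab",onz(c,*W(600,670),.06))
E
```

```text
[[-0.9998 -0.0172 -0.0038  0.6107]
 [ 0.0175 -0.9583 -0.2854  0.0538]
 [ 0.0013 -0.2854  0.9584  0.4209]
 [ 0.      0.      0.      1.    ]]
pin [0.62002292 0.06346881 0.043     ] [0.62139801 0.14273386 0.043     ] 0.07927697221219744 -0.9938657038971768 [0.62071047 0.10310134 0.043     ]
pinbase [0.62063684 0.06410618 0.018     ] [0.62204802 0.15971341 0.018     ] 0.09561764035765417 -0.8456306652412372 [0.62134243 0.11190979 0.018     ]
bar [0.48907278 0.02690514 0.055     ] [0.48966576 0.12519579 0.055     ] 0.09829244287360506 -0.34566032644508643 [0.48936927 0.07605047 0.055     ]
tab [0.51897867 0.18959033 0.06      ]
```

Only the tray is visible here, and it is not centred on the handle. The right pin is at crop (257,243) and the left pin's tip is at (260,545), about 89 mm apart, so the pins' centre is at roughly (0.621, 0.107). I'll now go to the template and view its holes with the same relative geometry, so calibration errors cancel.

```bash
python3 -m creep '{"jaw":[0.1,0.1,0.1,0.1,0.1,0.1,0.1,0.1,0.1,0.1],"roll":[0,0,0,0,0,0,0,0,0,0],"translation":[[0,0.0172,-0.0465],[0,0.0172,-0.0465],[0,0.0172,-0.0465],[0,0.0172,-0.0465],[0,0.0172,-0.0465],[0,0.0172,-0.0465],[0,0.0172,-0.0465],[0,0.0172,-0.0465],[0,0.0172,-0.0465],[0,0.0172,-0.0465]]}';  python3 -m creep '{"jaw":[0.1,0.1,0.1,0.1,0.1,0.1,0.1,0.1,0.1,0.1],"roll":[-0.11,-0.11,-0.11,-0.1085,0,0,0,0,0,0],"translation":[[0.01,0,0],[0.01,0,0],[0.01,0,0],[0.005,0,0],[0,0,0],[0,0,0],[0,0,0],[0,0,0],[0,0,0],[0,0,0]]}'
python3 - <<'E'
from h import *
T,s=tool(); print(T.round(4),s["contact_force"],s["time_s"])
c=wrist(); cv2.imwrite("pics/w10.png",c["image"][:,:,::-1]); crop(c["image"],190,50,370,220,4.4,"w10c.png")
np.savez("w10.npz",im=c["image"],pose=c["pose"])
E
```

```text
time_s: 16.4
tcp_pos: [0.4316, -0.3318, 0.2381]
eef_rot: [-107.3, 89.9, -18.3]
contact_force: [2.2, 0.8, 1.1]
gripper_width: 0.0396
time_s: 17.4
tcp_pos: [0.4333, -0.3303, 0.2022]
eef_rot: [-133.3, 90.0, -19.3]
contact_force: [-0.2, -0.4, 0.3]
gripper_width: 0.0399
[[ 2.000e-04 -9.130e-01 -4.079e-01  4.333e-01]
 [-1.000e-04 -4.079e-01  9.130e-01 -3.303e-01]
 [-1.000e+00 -2.000e-04 -2.000e-04  2.022e-01]
 [ 0.000e+00  0.000e+00  0.000e+00  1.000e+00]] [-0.2456455  -0.41715261  0.25845111] 17.4
```

View pics/w10.png

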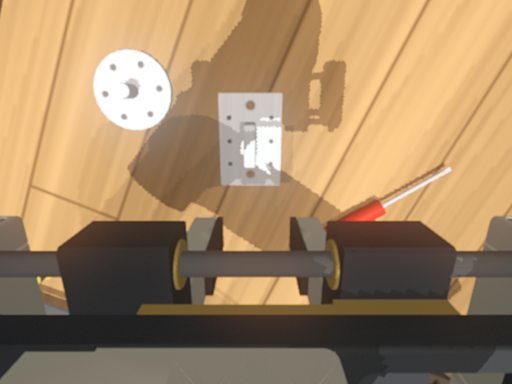

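View pics/w10c.png

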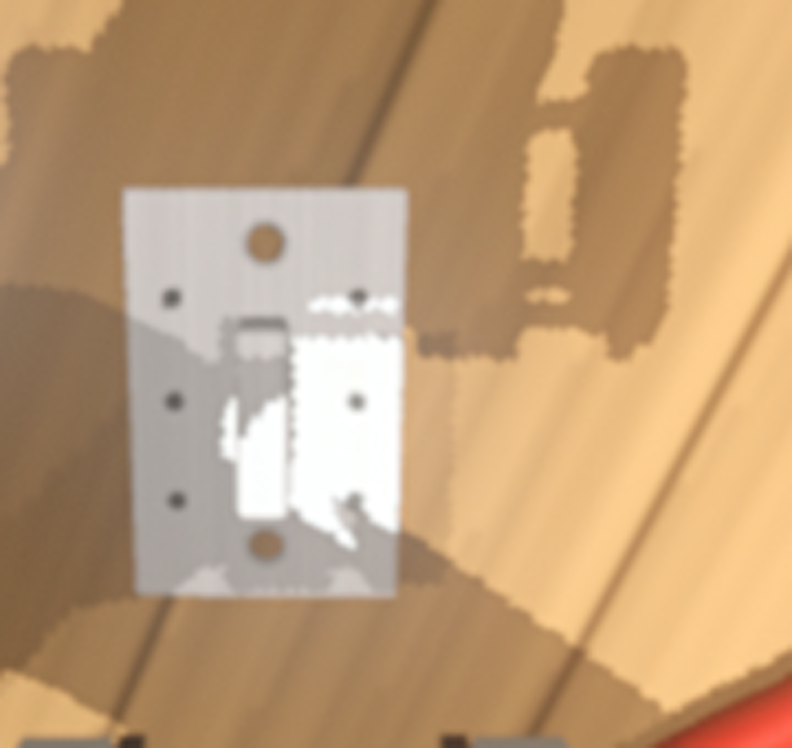

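```bash
python3 - <<'E'
from h import *
c=wrist(); T,s=tool(); W=lambda x,y:(190+x/4.4,50+y/4.4)
p,q=onz(c,*W(265,243),.008),onz(c,*W(266,545),.008)
print(p,q,np.linalg.norm(p-q),(p+q)/2)
m=(p+q)/2
print("tool coords",(np.linalg.inv(T)@np.r_[m,1]).round(4), (T[:3,:3].T@(q-p)).round(4))
# block top
for uv in [(262,335),(262,518)]: print((np.linalg.inv(T)@np.r_[onz(c,*W(*uv),.053),1]).round(4))
E
```

```text
[ 0.46612912 -0.38904246  0.008     ] [ 0.42973013 -0.307198    0.008     ] 0.08957344029543199 [ 0.44792962 -0.34812023  0.008     ]
tool coords [ 0.1941 -0.0062 -0.0223  1.    ] [ 0.     -0.0002  0.0896]
[ 0.1491 -0.0062 -0.0453  1.    ]
[ 0.1491 -0.0065  0.0031  1.    ]
```

The holes at crop (265,243) and (266,545) are 89.6 mm apart, and their rows match the pins' rows. Moving over the block and down.

```bash
python3 -m creep '{"jaw":[0.1,0.1,0.1,0.1,0.1,0.1,0.1,0.1,0.1,0.1],"roll":[0,0,0,0,0,0,0,0,0,0],"translation":[[0.02,-0.006,-0.022],[0.03,0,0],[0.03,0,0],[0.03,0,0],[0.02,0,0],[0,0,0],[0,0,0],[0,0,0],[0,0,0],[0,0,0]]}'
python3 - <<'E'
from h import *
T,s=tool(); print(T[:,3].round(4),s["contact_force"],s["time_s"])
c=wrist(); cv2.imwrite("pics/w11.png",c["image"][:,:,::-1])
c=capture("scene"); crop(c["image"],120,230,220,300,8,"s11.png")
E
```

```text
time_s: 18.5
tcp_pos: [0.4483, -0.3482, 0.0732]
eef_rot: [-134.1, 89.9, -20.0]
contact_force: [-0.1, -0.5, 0.2]
gripper_width: 0.0396
[ 0.4483 -0.3482  0.0732  1.    ] [-0.07646387 -0.5234065   0.19277199] 18.5
```

View pics/w11.png

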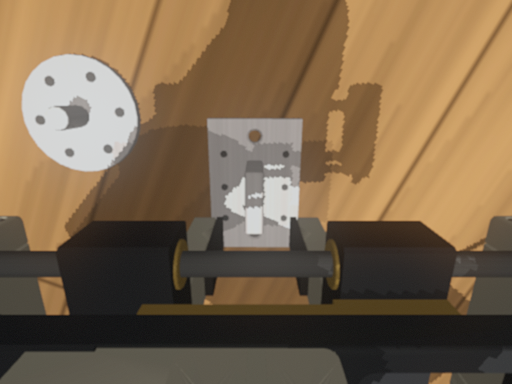

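View pics/s11.png

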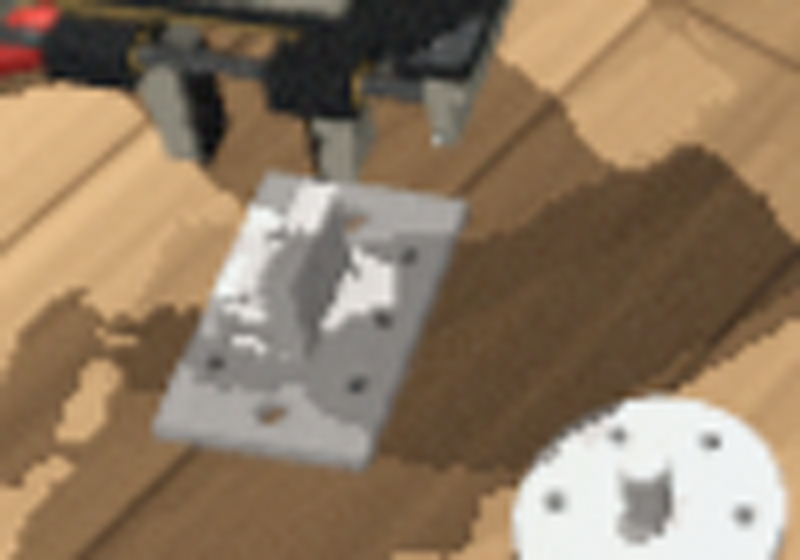

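```bash
python3 - <<'E'
from h import *
T,s=tool(); c=capture("scene")
f=lambda p:((proj(c,p)-[120,230])*8).round(0)
for dx in (-.0215,0):
  print(dx,[f((T@np.r_[dx,y,z,1])[:3]) for y in (-.03,.03) for z in (-.0095,.0095)])
m=np.array([.4479,-.3481,0]); print([f(m+[0,0,z]) for z in (.008,.053,.0947)])
E
```

```text
-0.0215 [array([341., 183.]), array([358., 142.]), array([179., 159.]), array([199., 119.])]
0 [array([349., 221.]), array([366., 180.]), array([189., 198.]), array([208., 158.])]
[array([304., 300.]), array([286., 224.]), array([268., 150.])]
```

Projections agree: fingers are centred over the block, and tips really sit about 21.5 mm above the reported TCP. Descending and gripping.

```bash
python3 -m creep '{"jaw":[0.1,0.1,0.1,0.1,0.1,0.1,0.1,0.1,0.1,0.1],"roll":[0,0,0,0,0,0,0,0,0,0],"translation":[[0.015,0,0],[0.015,0,0],[0.015,0,0],[0.01,0,0],[0.01,0,0],[0.008,0,0],[0,0,0],[0,0,0],[0,0,0],[0,0,0]]}' && python3 -m creep '{"jaw":[1,1,1,1,1,1,1,1,1,1],"roll":[0,0,0,0,0,0,0,0,0,0],"translation":[[0,0,0],[0,0,0],[0,0,0],[0,0,0],[0,0,0],[0,0,0],[0,0,0],[0,0,0],[0,0,0],[0,0,0]]}' 35
```

```text
time_s: 19.65
tcp_pos: [0.4481, -0.3481, -0.0004]
eef_rot: [-135.8, 89.9, -21.7]
contact_force: [0.3, -0.5, 0.0]
gripper_width: 0.0394
time_s: 20.65
tcp_pos: [0.4479, -0.348, -0.0008]
eef_rot: [-131.0, 90.0, -16.9]
contact_force: [1.5, 2.0, 0.9]
gripper_width: 0.0139
```

Gripped (13.9 mm, and the block is 14 mm). I'll lift it and check it in hand.

```bash
python3 -m creep '{"jaw":[1,1,1,1,1,1,1,1,1,1],"roll":[0,0,0,0,0,0,0,0,0,0],"translation":[[-0.005,0,0],[-0.015,0,0],[-0.03,0,0],[-0.03,0,0],[-0.03,0,0],[-0.03,0,0],[-0.02,0,0],[0,0,0],[0,0,0],[0,0,0]]}' 45
python3 - <<'E'
from h import *
T,s=tool(); print(T[:,3].round(4),s["contact_force"],s["time_s"],s["gripper_width"])
c=wrist(); cv2.imwrite("pics/w12.png",c["image"][:,:,::-1]); crop(c["image"],180,70,340,230,4.8,"w12c.png")
P=c["tool_from_camera"]
# template rel tool: underside at tool x = -0.0008 => top at -0.0088
for z in (-.045,-.06): print([proj(c,[-.0088,y,z],P=P).round(1) for y in (-.04,0,.04)])
E
```

```text
time_s: 21.65
tcp_pos: [0.4464, -0.3473, 0.1573]
eef_rot: [36.0, 89.8, 150.1]
contact_force: [0.5, 0.1, -3.0]
gripper_width: 0.0137
[ 0.4464 -0.3473  0.1573  1.    ] [ 0.47164875  0.10912379 -2.9754392 ] 21.65 0.01367441680916355
[array([189. , 151.6]), array([254.5, 151.7]), array([320. , 151.7])]
[array([187.3, 126.7]), array([254.5, 126.8]), array([321.6, 126.8])]
```

View pics/w12.png

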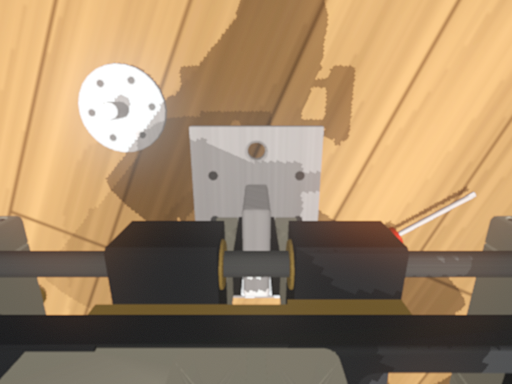

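View pics/w12c.png

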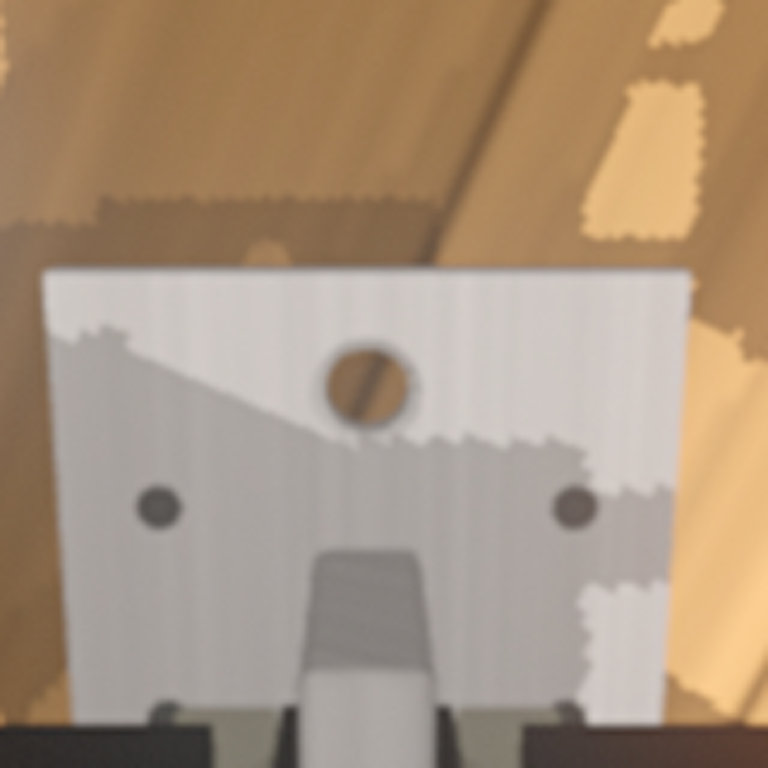

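```bash
python3 -m creep '{"jaw":[1,1,1,1,1,1,1,1,1,1],"roll":[0.05,0.09,0.1,0.1,0.095,0,0,0,0,0],"translation":[[-0.01,0,0],[-0.01,0,0],[-0.01,0,0],[-0.01,0,0],[0,0,0],[0,-0.004,0.01],[0,-0.008,0.022],[0,-0.013,0.036],[0,-0.016,0.044],[0,-0.016,0.044]]}' 45; python3 -m creep '{"jaw":[1,1,1,1,1,1,1,1,1,1],"roll":[0,0,0,0,0,0,0,0,0,0],"translation":[[0,-0.016,0.044],[0,-0.016,0.044],[0,-0.016,0.044],[0,-0.016,0.044],[0,-0.016,0.044],[0,-0.014,0.036],[0,-0.01,0.022],[0,-0.006,0.012],[0,0,0],[0,0,0]]}' 45
python3 - <<'E'
from h import *
T,s=tool(); print(T.round(4),s["contact_force"],s["time_s"],s["gripper_width"])
print("to go tool", T[:3,:3].T@(np.array([.6231,.1091,T[2,3]])-T[:3,3]))
c=wrist(); cv2.imwrite("pics/w13.png",c["image"][:,:,::-1])
E
```

```text
time_s: 22.7
tcp_pos: [0.5066, -0.1909, 0.1979]
eef_rot: [83.0, 89.9, 172.3]
contact_force: [1.2, -0.2, -3.6]
gripper_width: 0.0137
time_s: 23.7
tcp_pos: [0.6205, 0.095, 0.1984]
eef_rot: [115.2, 89.9, -155.7]
contact_force: [-0.5, -1.1, -3.9]
gripper_width: 0.0138
[[-1.500e-03 -9.999e-01  1.410e-02  6.205e-01]
 [-7.000e-04  1.410e-02  9.999e-01  9.500e-02]
 [-1.000e+00  1.500e-03 -7.000e-04  1.984e-01]
 [ 0.000e+00  0.000e+00  0.000e+00  1.000e+00]] [-0.48905117 -1.07898804 -3.86520819] 23.7 0.01378993227868282
to go tool [-1.34772066e-05 -2.37621102e-03  1.41424640e-02]
```

View pics/w13.png

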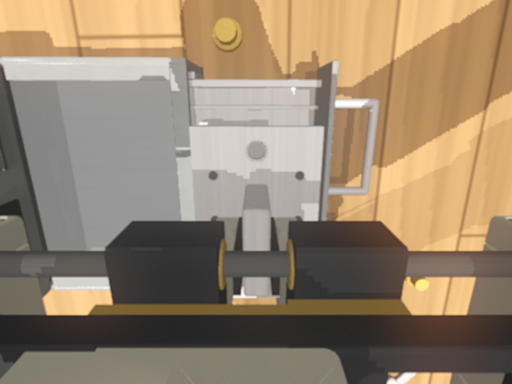

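```bash
python3 -m creep '{"jaw":[1,1,1,1,1,1,1,1,1,1],"roll":[0,0,0,0,0,0,0,0,0,0],"translation":[[0.015,-0.0024,0.007],[0.03,0,0.007],[0.03,0,0],[0.025,0,0],[0.02,0,0],[0.015,0,0],[0.01,0,0],[0,0,0],[0,0,0],[0,0,0]]}' 45
python3 - <<'E'
from h import *
T,s=tool(); print(T.round(4)[:,3],s["contact_force"],s["time_s"],s["gripper_width"])
c=wrist(); cv2.imwrite("pics/w14.png",c["image"][:,:,::-1]); crop(c["image"],220,120,290,190,8,"w14c.png")
E
```

```text
time_s: 24.75
tcp_pos: [0.6244, 0.1097, 0.0551]
eef_rot: [-69.1, 89.9, 20.1]
contact_force: [-0.6, 0.0, -3.0]
gripper_width: 0.0138
[0.6244 0.1097 0.0551 1.    ] [-0.58286032  0.03795043 -2.95457787] 24.75 0.013777696525136527
```

View pics/w14.png

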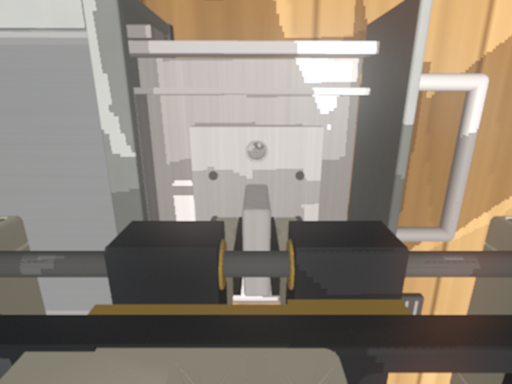

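View pics/w14c.png

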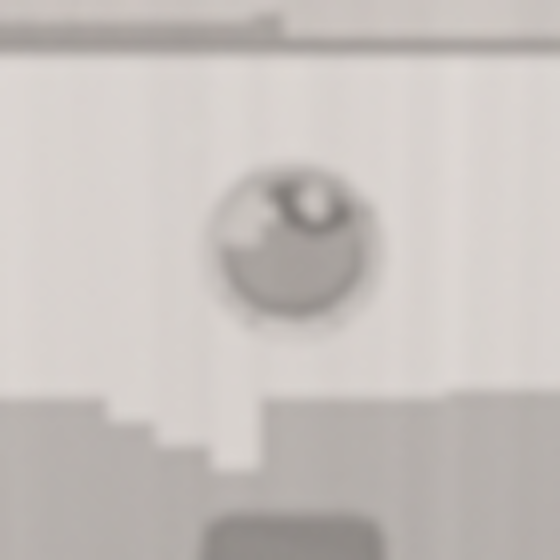

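```bash
python3 - <<'E'
from h import *
c=wrist(); P=c["tool_from_camera"]
a=proj(c,[-.0088,0,-.045],P=P); b=proj(c,[.0121,0,-.045],P=P); print(a,b,(b-a)*8)
d=proj(c,[.0121,0.001,-.044],P=P); print((d-b)*8)
E
```

```text
[254.41915159 152.32652906] [254.53263477 146.70521231] [  0.90786543 -44.97053395]
[11.74907547 11.6767496 ]
```

Through the front hole the pin tip appears at crop (316,200), and the aligned position would be (296,200). So the hand must shift 1.7 mm along tool +y. Correcting and lowering to just above the tips.

```bash
python3 -m creep '{"jaw":[1,1,1,1,1,1,1,1,1,1],"roll":[0,0,0,0,0,0,0,0,0,0],"translation":[[0.002,0.0009,0],[0.002,0.0008,0],[0.002,0,0],[0.002,0,0],[0.001,0,0],[0,0,0],[0,0,0],[0,0,0],[0,0,0],[0,0,0]]}' 45
python3 - <<'E'
from h import *
T,s=tool(); print(T.round(4)[:,3],s["contact_force"],s["time_s"],s["gripper_width"])
c=wrist(); crop(c["image"],220,120,290,190,8,"w15c.png")
P=c["tool_from_camera"]; a=proj(c,[-.0088,0,-.045],P=P); b=proj(c,[T[2,3]-.043,0,-.045],P=P); print((b-a)*8)
E
```

```text
time_s: 25.85
tcp_pos: [0.6221, 0.1096, 0.0451]
eef_rot: [-81.2, 90.0, 8.0]
contact_force: [-0.8, -0.6, -2.9]
gripper_width: 0.0135
[0.6221 0.1096 0.0451 1.    ] [-0.79248216 -0.6131746  -2.86494651] 25.85 0.013506133113645073
[  0.50002782 -24.73220097]
```

View pics/w15c.png

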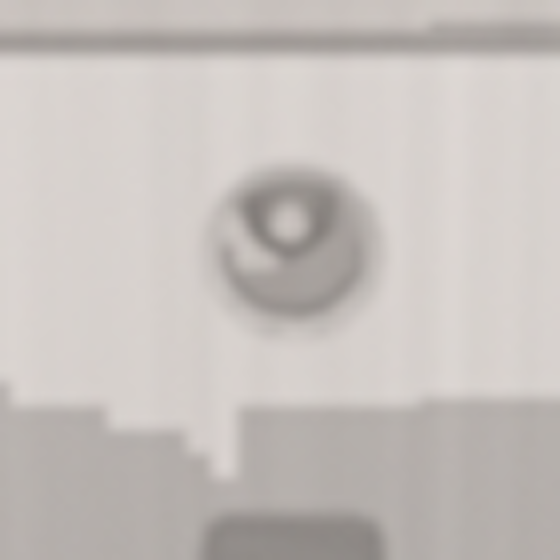

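Pin tip now at (290,220) against an expected (295,220), so 0.4 mm off. Lowering gently onto the pins.

```bash
python3 -m creep '{"jaw":[1,1,1,1,1,1,1,1,1,1],"roll":[0,0,0,0,0,0,0,0,0,0],"translation":[[0.002,-0.0004,0],[0.002,0,0],[0.002,0,0],[0.002,0,0],[0.002,0,0],[0,0,0],[0,0,0],[0,0,0],[0,0,0],[0,0,0]]}' 45
python3 - <<'E'
from h import *
T,s=tool(); print(T.round(4)[:,3],s["contact_force"],s["moment"],s["time_s"],s["gripper_width"])
c=wrist(); crop(c["image"],220,120,290,190,8,"w16c.png")
c=capture("scene"); crop(c["image"],250,160,350,230,8,"s16.png")
E
```

```text
time_s: 26.9
tcp_pos: [0.6225, 0.1096, 0.0352]
eef_rot: [-73.5, 90.0, 15.7]
contact_force: [0.3, -0.0, -2.4]
gripper_width: 0.0138
[0.6225 0.1096 0.0352 1.    ] [ 0.2919341  -0.02475605 -2.39630904] [ 0.00332086 -0.06455879  0.00306757] 26.9 0.013814117213273212
```

View pics/w16c.png

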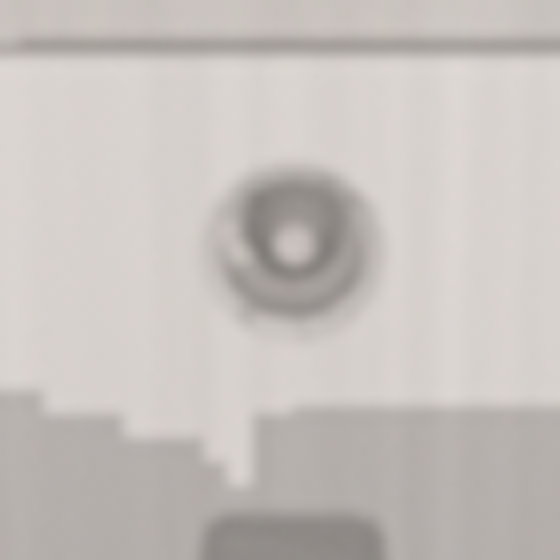

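View pics/s16.png

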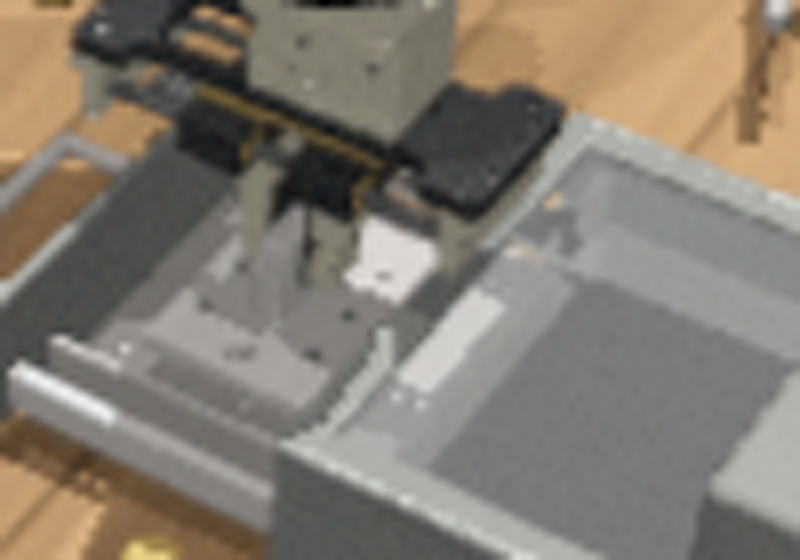

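The pin is centred in the hole with the plate 7 mm below the tips and no force rise. Lowering further.

```bash
python3 -m creep '{"jaw":[1,1,1,1,1,1,1,1,1,1],"roll":[0,0,0,0,0,0,0,0,0,0],"translation":[[0.002,0,0],[0.002,0,0],[0.002,0,0],[0.002,0,0],[0.002,0,0],[0.002,0,0],[0.002,0,0],[0.001,0,0],[0,0,0],[0,0,0]]}' 45
python3 -c "
from h import *
T,s=tool(); print(T.round(4)[:,3],s['contact_force'],s['moment'])"
```

```text
time_s: 28.0
tcp_pos: [0.6225, 0.1096, 0.0201]
eef_rot: [-92.0, 90.0, -2.8]
contact_force: [-0.3, -1.1, -3.8]
gripper_width: 0.014
[0.6225 0.1096 0.0201 1.    ] [-0.34265671 -1.11717865 -3.8200953 ] [ 0.14259348 -0.07755332  0.03421669]
```

```bash
python3 -m creep '{"jaw":[1,1,1,1,1,1,1,1,1,1],"roll":[0,0,0,0,0,0,0,0,0,0],"translation":[[0.001,0,0],[0.001,0,0],[0.0007,0,0],[0.0005,0,0],[0,0,0],[0,0,0],[0,0,0],[0,0,0],[0,0,0],[0,0,0]]}' 45
python3 -c "
from h import *
T,s=tool(); print(T.round(4)[:,3],s['contact_force'],s['moment'])
c=wrist(); cv2.imwrite('pics/w17.png',c['image'][:,:,::-1])"
```

```text
time_s: 29.0
tcp_pos: [0.6224, 0.1096, 0.0172]
eef_rot: [-97.8, 90.0, -8.7]
contact_force: [-4.2, 0.0, 5.9]
gripper_width: 0.0136
[0.6224 0.1096 0.0172 1.    ] [-4.17576393  0.03847517  5.92149856] [0.09130953 1.39245471 0.07506837]
```

View pics/w17.png

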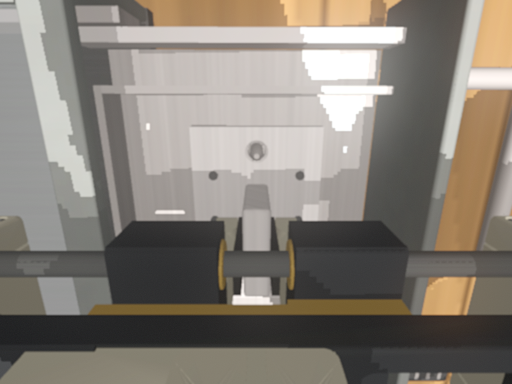

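The force has gone from −3.8 to +5.9 N at the expected height, so the plate is on the floor. I'll let go, lift straight up and look.

```bash
python3 -m creep '{"jaw":[0.2,0.2,0.2,0.2,0.2,0.2,0.2,0.2,0.2,0.2],"roll":[0,0,0,0,0,0,0,0,0,0],"translation":[[0,0,0],[0,0,0],[0,0,0],[0,0,0],[0,0,0],[0,0,0],[0,0,0],[-0.005,0,0],[-0.015,0,0],[-0.02,0,0]]}' 30;python3 -m creep '{"jaw":[0.2,0.2,0.2,0.2,0.2,0.2,0.2,0.2,0.2,0.2],"roll":[0,0,0,0,0,0,0,0,0,0],"translation":[[-0.03,0,0],[-0.04,0,0],[-0.04,0,0],[-0.04,0,0],[-0.03,0,0.02],[0,0,0.02],[0,0,0.02],[0,0,0],[0,0,0],[0,0,0]]}'
python3 -c "
from h import *
T,s=tool(); print(T.round(4),s['contact_force'],s['time_s'])
c=wrist(); cv2.imwrite('pics/w18.png',c['image'][:,:,::-1])
crop(c['image'],180,40,370,230,4,'w18c.png')
c=capture('scene'); crop(c['image'],220,140,340,240,6.5,'s18.png')"
```

```text
time_s: 30.05
tcp_pos: [0.6218, 0.1093, 0.0567]
eef_rot: [115.4, 89.9, -155.5]
contact_force: [0.3, 0.5, 0.4]
gripper_width: 0.0351
time_s: 31.05
tcp_pos: [0.6228, 0.1693, 0.2357]
eef_rot: [121.4, 89.9, -149.4]
contact_force: [0.5, 0.6, 1.0]
gripper_width: 0.0349
[[-0.0019 -0.9999  0.0143  0.6228]
 [-0.0011  0.0143  0.9999  0.1693]
 [-1.      0.0018 -0.0011  0.2357]
 [ 0.      0.      0.      1.    ]] [0.50671483 0.56994186 1.00059077] 31.05
```

View pics/w18c.png

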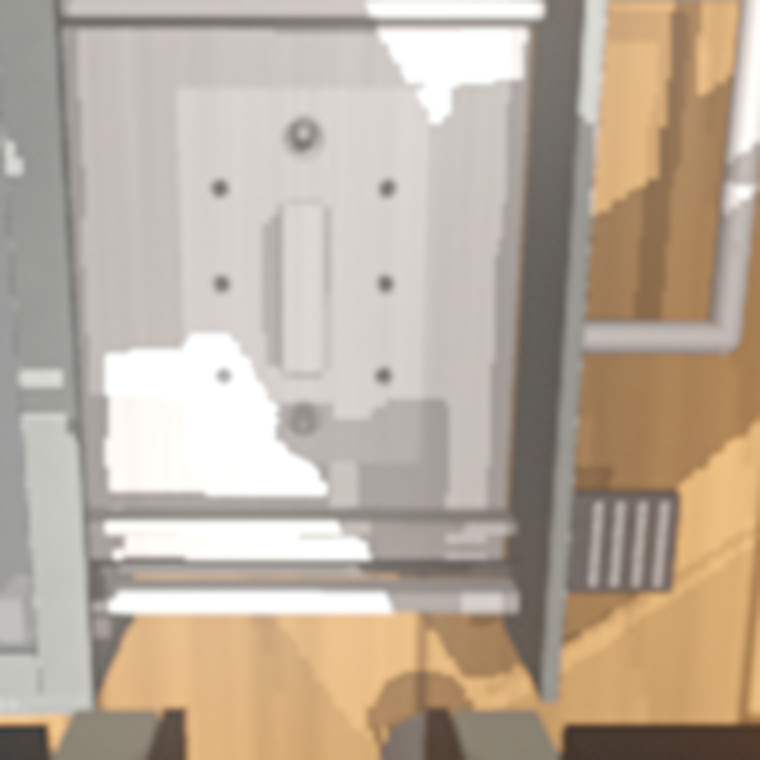

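View pics/s18.png

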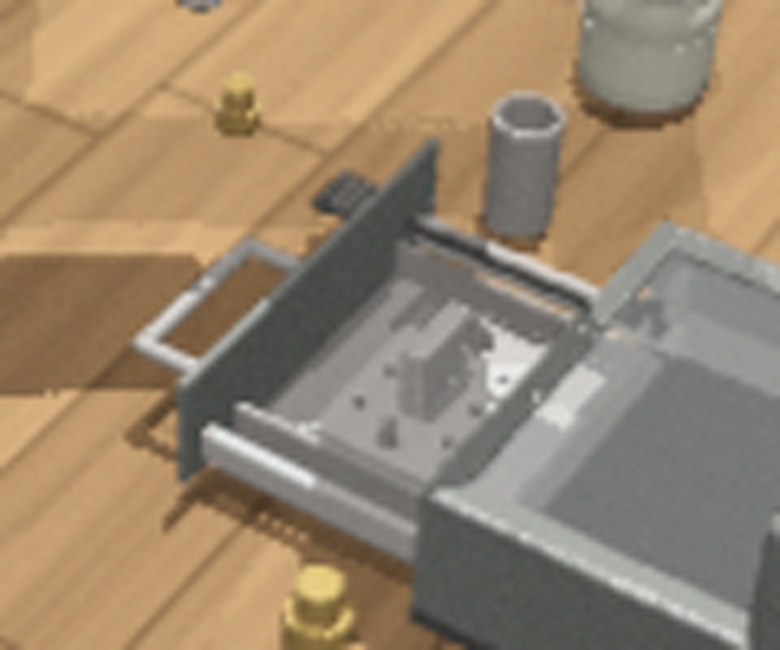

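Both pins stand through the holes at crop (302,135) and (302,420), and the plate is flat. Next I'll find the tab in this view and move over it with jaws shut.

```bash
python3 - <<'E'
from h import *
c=wrist(); print(onz(c,180+625/4,40+540/4,.06), onz(c,180+575/4,40+540/4,.06))
E
python3 -m creep '{"jaw":[1,1,1,1,1,1,1,1,1,1],"roll":[0,0,0,0,0,0,0,0,0,0],"translation":[[0,0.03,0.005],[0,0.04,0.006],[0,0.04,0.007],[0.03,0,0],[0.04,0,0],[0.04,0,0],[0.04,0,0],[0.02,0,0],[0,0,0],[0,0,0]]}' 30
python3 - <<'E'
from h import *
T,s=tool(); print(T.round(4)[:,3],s["contact_force"],s["time_s"],s["gripper_width"])
c=wrist(); cv2.imwrite('pics/w19.png',c['image'][:,:,::-1])
c=capture("scene"); im=cv2.resize(c["image"][120:200,210:310],None,fx=8,fy=8,interpolation=cv2.INTER_CUBIC)
f=lambda p:tuple(int(v) for v in (proj(c,p)-[210,120])*8)
cv2.circle(im,f((T@[-.0215,0,0,1])[:3]),4,(255,0,0),-1)
cv2.circle(im,f([T[0,3],T[1,3],.06]),4,(0,255,0),-1)
cv2.imwrite("pics/s19.png",im[:,:,::-1])
E
```

```text
[0.5184775  0.18933309 0.06      ] [0.53460203 0.18909169 0.06      ]
time_s: 32.2
tcp_pos: [0.5141, 0.189, 0.0674]
eef_rot: [-153.8, 90.0, -64.6]
contact_force: [-0.8, -0.3, 0.7]
gripper_width: 0.0004
[0.5141 0.189  0.0674 1.    ] [-0.76434902 -0.27453209  0.65413899] 32.2 0.00044967265186822024
```

View pics/s19.png

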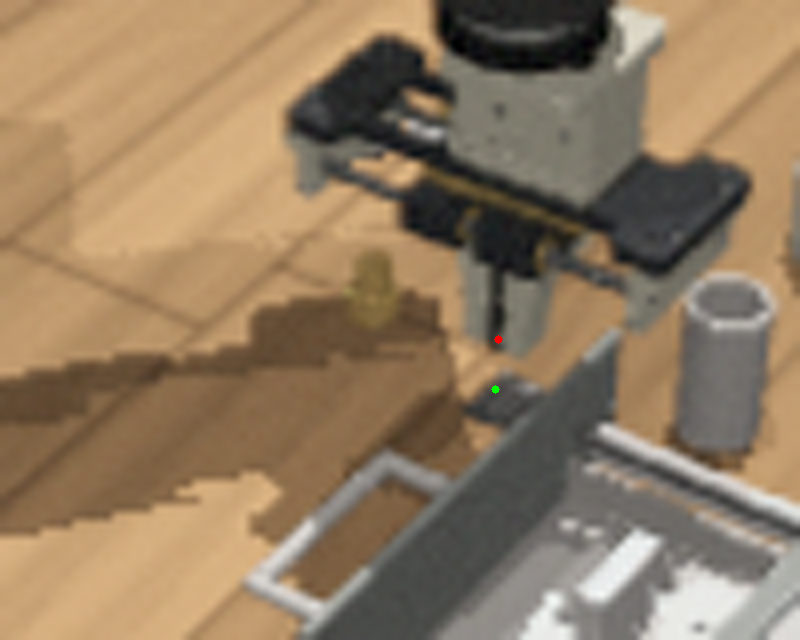

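View pics/w19.png

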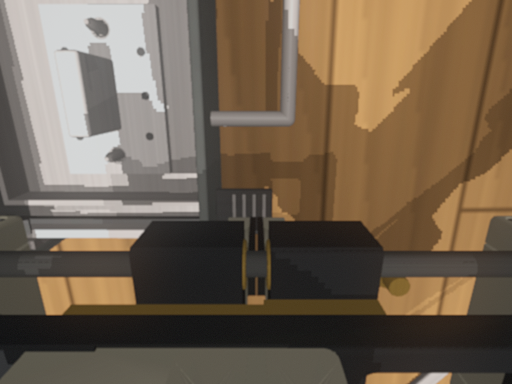

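```bash
python3 -m creep '{"jaw":[1,1,1,1,1,1,1,1,1,1],"roll":[0,0,0,0,0,0,0,0,0,0],"translation":[[0.008,0,0],[0.007,0,0],[0.006,0,0],[0.004,0,0],[0.003,0,0],[0.002,0,0],[0.002,0,0],[0.002,0,0],[0,0,0],[0,0,0]]}' 30
```

```text
time_s: 33.3
tcp_pos: [0.5136, 0.1892, 0.033]
eef_rot: [-62.6, 90.0, 26.6]
contact_force: [-0.9, 0.4, 2.8]
gripper_width: 0.0006
```

```bash
python3 -m creep '{"jaw":[1,1,1,1,1,1,1,1,1,1],"roll":[0,0,0,0,0,0,0,0,0,0],"translation":[[0.001,0,0],[0.001,0,0],[0.001,0,0],[0.001,0,0],[0.001,0,0],[0.001,0,0],[0,0,0],[0,0,0],[0,0,0],[0,0,0]]}' 30
```

```text
time_s: 34.3
tcp_pos: [0.5143, 0.1893, 0.0276]
eef_rot: [-78.2, 89.9, 11.0]
contact_force: [-0.9, -1.2, 9.9]
gripper_width: 0.0005
```

Tab fully down (9.9 N against the stop). Pushing the tray in with the tab held down.

```bash
python3 -m creep '{"jaw":[1,1,1,1,1,1,1,1,1,1],"roll":[0,0,0,0,0,0,0,0,0,0],"translation":[[0,-0.003,0],[0,-0.003,0],[0,-0.003,0],[0,-0.003,0],[0,-0.003,0],[0,-0.003,0],[0,-0.003,0],[0,-0.003,0],[0,0,0],[0,0,0]]}' 30
python3 - <<'E'
from h import *
T,s=tool(); print(T.round(4)[:,3],s["contact_force"],s["time_s"])
c=wrist(); cv2.imwrite('pics/w20.png',c['image'][:,:,::-1])
E
```

```text
time_s: 35.3
tcp_pos: [0.5388, 0.1889, 0.0277]
eef_rot: [-81.4, 89.9, 7.8]
contact_force: [-0.0, -2.4, 7.9]
gripper_width: 0.0006
[0.5388 0.1889 0.0277 1.    ] [-0.03541156 -2.43634886  7.89996363] 35.3
```

View pics/w20.png

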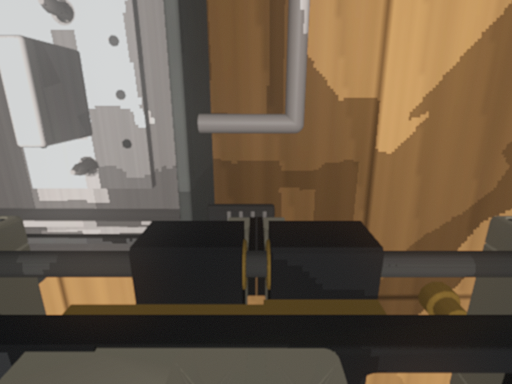

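```bash
python3 -m creep '{"jaw":[1,1,1,1,1,1,1,1,1,1],"roll":[0,0,0,0,0,0,0,0,0,0],"translation":[[0,-0.006,0],[0,-0.01,0],[0,-0.012,0],[0,-0.012,0],[0,-0.012,0],[0,-0.012,0],[0,-0.012,0],[0,-0.01,0],[0,-0.006,0],[0,0,0]]}' 30
python3 - <<'E'
from h import *
T,s=tool(); print(T.round(4)[:,3],s["contact_force"],s["time_s"])
c=wrist(); cv2.imwrite('pics/w21.png',c['image'][:,:,::-1])
c=capture("scene"); crop(c["image"],240,130,360,230,6.5,"s21.png")
E
```

```text
time_s: 36.35
tcp_pos: [0.6316, 0.1873, 0.0277]
eef_rot: [-90.4, 89.9, -1.2]
contact_force: [0.9, -3.2, 5.8]
gripper_width: 0.0006
[0.6316 0.1873 0.0277 1.    ] [ 0.86775435 -3.16737144  5.78097929] 36.35
```

View pics/w21.png

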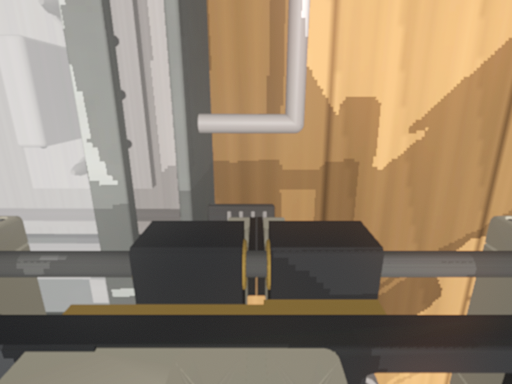

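View pics/s21.png

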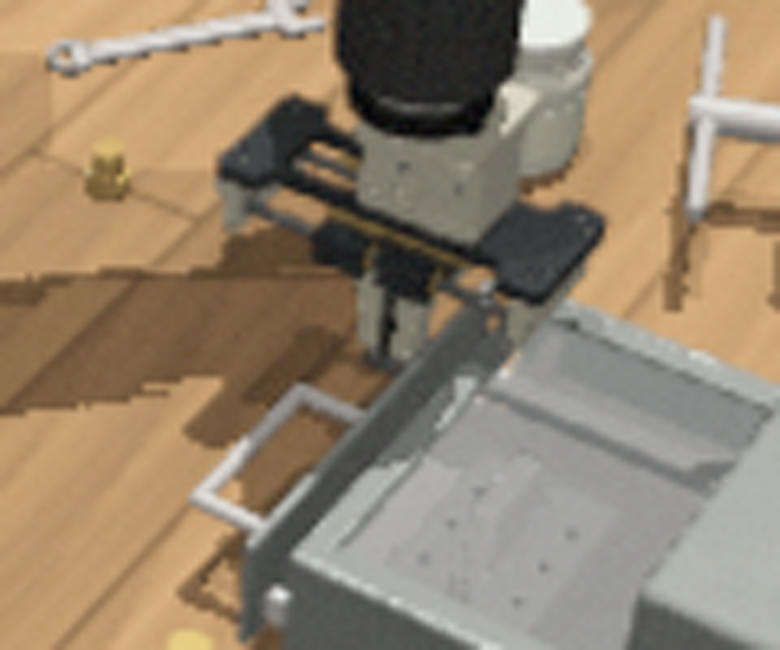

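```bash
python3 -m creep '{"jaw":[1,1,1,1,1,1,1,1,1,1],"roll":[0,0,0,0,0,0,0,0,0,0],"translation":[[0,-0.003,0],[0,-0.003,0],[0,-0.003,0],[0,-0.003,0],[0,-0.003,0],[0,-0.003,0],[0,-0.002,0],[0,-0.002,0],[0,0,0],[0,0,0]]}' 30
```

```text
time_s: 37.45
tcp_pos: [0.6502, 0.1869, 0.0276]
eef_rot: [110.5, 89.9, -160.4]
contact_force: [-9.0, 0.5, 13.2]
gripper_width: 0.0004
```

```bash
python3 -m creep '{"jaw":[1,1,1,1,1,1,1,1,1,1],"roll":[0,0,0,0,0,0,0,0,0,0],"translation":[[0,-0.001,0],[0,-0.001,0],[0,-0.001,0],[0,-0.001,0],[0,0,0],[0,0,0],[0,0,0],[0,0,0],[0,0,0],[0,0,0]]}' 30
python3 - <<'E'
from h import *
T,s=tool(); print(T.round(4)[:,3],s["contact_force"],s["time_s"])
c=wrist(); cv2.imwrite('pics/w22.png',c['image'][:,:,::-1])
E
```

```text
time_s: 38.45
tcp_pos: [0.6538, 0.1868, 0.0275]
eef_rot: [109.5, 89.8, -161.4]
contact_force: [-10.8, 0.4, 13.0]
gripper_width: 0.0006
[0.6538 0.1868 0.0275 1.    ] [-10.82345655   0.44021074  12.96790835] 38.45
```

View pics/w22.png

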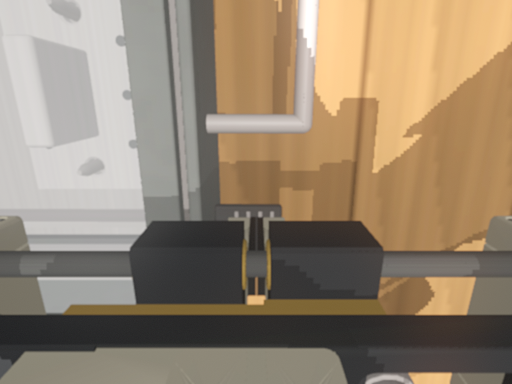

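```bash
python3 -m creep '{"jaw":[1,1,1,1,1,1,1,1,1,1],"roll":[0,0,0,0,0,0,0,0,0,0],"translation":[[-0.005,0,0],[-0.01,0,0],[-0.02,0,0],[-0.03,0,0],[-0.04,0,0],[-0.04,0,0],[-0.03,0,0.01],[0,0.01,0.02],[0,0.02,0.02],[0,0.02,0.02]]}' 30
python3 -m creep '{"jaw":[1,1,1,1,1,1,1,1,1,1],"roll":[0,0,0,0,0,0,0,0,0,0],"translation":[[0,0.03,0.03],[0,0.03,0.03],[0,0.03,0.03],[0,0.03,0.03],[0,0.03,0.03],[0,0,0.0],[0,0,0],[0,0,0],[0,0,0],[0,0,0]]}' 30
python3 - <<'E'
from h import *
T,s=tool(); print(T.round(4)[:,3],s["contact_force"],s["time_s"])
t=capture("top"); crop(t["image"],180,20,310,180,3.7,"t23.png")
sc=capture("scene"); crop(sc["image"],260,170,410,280,5,"s23.png")
E
```

```text
time_s: 39.5
tcp_pos: [0.6065, 0.2584, 0.2021]
eef_rot: [-47.5, 89.9, 41.6]
contact_force: [0.3, 0.6, -0.5]
gripper_width: 0.0007
time_s: 40.5
tcp_pos: [0.4595, 0.4092, 0.2018]
eef_rot: [-169.7, 90.0, -80.7]
contact_force: [0.3, 0.4, 0.1]
gripper_width: 0.0005
[0.4595 0.4092 0.2018 1.    ] [0.29415712 0.40275199 0.06403598] 40.5
```

View pics/t23.png

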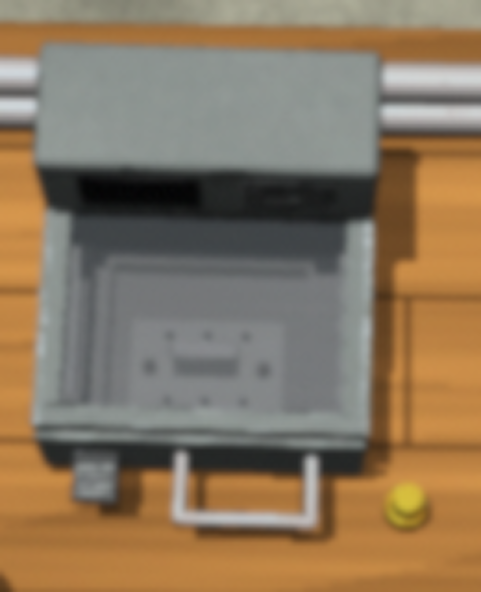

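View pics/s23.png

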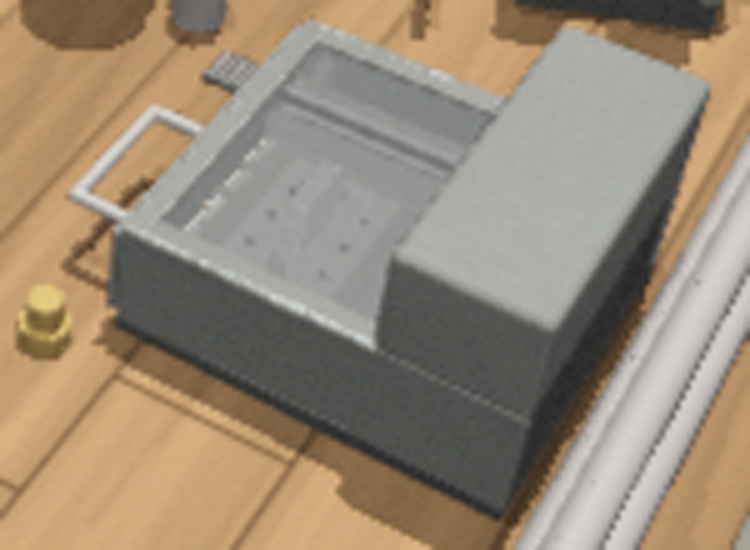

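```bash
python3 - <<'E'
from h import *
a=cv2.imread("pics/top0.png")[:,:,::-1].astype(float); t=capture("top"); b=t["image"].astype(float)
def row(im):
    p=im[150:176,236:258].min(2).mean(1); w=np.clip(p-np.median(p)-20,0,None); print(p.round(0)); return 150+(w*np.arange(26)).sum()/w.sum()
ra,rb=row(a),row(b); xa,xb=onz(t,247,ra,.055)[0],onz(t,247,rb,.055)[0]; print(ra,rb,xa,xb,xb-xa)
E
```

```text
[ 33.  32.  38.  47.  51.  53.  54.  55.  55.  54.  54.  67. 106. 152.
 169. 146.  94.  47.  32.  40.  52.  59.  61.  62.  61.  60.]
[ 64.  64.  61.  59.  58.  58.  63.  83. 131. 178. 186. 150.  88.  42.
  34.  45.  56.  61.  62.  64.  65.  67.  68.  68.  68.  66.]
163.89563332301023 159.6340598073999 0.616412794329847 0.628778846749465 0.012366052419618079
```

The tray measures about 2 mm from home, and the 11 N stop force and the flush panel agree. The robot is clear of everything, so I'll hand in.

```bash
python3 -c "
from plant import *
s=get_state(); print(s['time_s'],s['contact_force'])
print(close_job())"
```

```text
40.65 [-0.57878932 -1.17224972 -1.10296012]
the job is handed in; nothing more can be done
None
```

I handed the job in at 40.65 s of the 64 s allowed. No verdict was reported.

**What I did**
- I pulled the tray to its end stop and pushed it back with about 22 N to test the lock. It moved only about 3 mm, so it was locked.
- I lowered the rectangular template onto the pins while held, lining up the front pin through its hole. It touched the floor at the expected height with about 10 N of force change. After letting go, the wrist picture showed both pins through the holes and the plate flat.
- I pressed the tab to its stop (about 10 N) and pushed the tray in until it stopped against about 11 N. Then I lifted clear.

**Last checks**
- **Tray:** in the pictures the panel sits flush with the housing and the template lies on the floor. From the handle's travel I put the tray about 2 mm from home (limit 6 mm), give or take 1–2 mm.
- **Other objects:** I met no unexpected forces near the other objects, and those in the later pictures looked unmoved. I did not measure their positions again at the end.

**What failed or disagreed**
- **Missed grip:** my first try at the handle closed above the bar. The real fingertips sit about 21 mm above the reported TCP, and I allowed for that in every later move.
- **Wrist camera:** its sideways bias showed as a 1.7 mm offset when I lined up over the pins, which I corrected by sight.
- **Push home:** near the end the fingers slid about 4–5 mm on the tab, because the tray had already reached its stop.

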